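# Reload the microscope stage with copper coupons and a bearing

### The arm

A 6-joint arm with a two-finger parallel gripper is mounted at the origin on the work surface. World frame = base frame: x ahead of the robot, y to its left, z up, the work surface at z = 0. Lengths are in m, angles in rad, forces in N, time in s.
With the tool pointing down it reaches from about 0.35 to 0.775 m from the base axis. Payload 7.3 kg.
Tool frame: the origin (TCP) lies between the finger pads; the fingertips stand 22 mm ahead of it and the grasp point (between the pads) lies 3 mm ahead of it; z points along the fingers, y is the line along which they close (so a half turn about z gives the same grasp; the last joint's range is limited). The gripper opens to 92 mm and grips with 3 to 60 N. Pads are 19 mm wide; open, the fingers measure 130 mm over their backs; the gripper's body (75 mm by 190 mm) begins 47 mm behind the grasp point.
Start: joints at [-1.253, 0.342, 1.524, -0, 1.275, -0.146], TCP at [0.235, -0.47, 0.249] pointing down, gripper open.
Joint ranges: [-2.53, 2.53], [-0.77, 2.02], [0.04, 2.7], [-1, 4.14], [0.28, 2.66], [-3.11, 3.11]. Speed limits (rad/s): [2.57, 2.57, 3.14, 3.14, 3.14, 3.14].

### API

Orientations are given as a unit quaternion [x, y, z, w].
In Python, from station import arm, viewer gives the robot as it stands. The module is installed in compiled form; this text tells all that it offers.
- The arm moves only by the tool carry_out, never from a script. Its argument "targets" is a list of rows, each a list of 7 numbers: the turn, a rotation vector about the tool's x, y, z in degrees, then the shift along the tool's x, y, z in cm, then the finger opening in cm, from 0 to 9.18. In form: [[ax, ay, az, x, y, z, grip], ...]. A call has 1 to 5 rows; each row shifts and turns the commanded pose from where the row before left it, along the tool's axes as they then stand; what a row does not reach is not made up. A row lasts 1/8 s, in which the tool goes at most 62.5 mm and 10.7 degrees, less where a joint would pass 70% of its speed; a pose out of reach is approached as far as the arm can. A call is refused whole if a number of a shift passes 6.25 or a number of a turn 10.7, either way. A call with a gripper value outside its range is refused whole. The fingers move at their own pace and stop on an object; "newtons" is the grip in N (left out, the last holds). Time passes only in rows, so rows that do not move let the fingers close. It gives the time, the measured TCP pose, the force, the opening and the grip force at its end, in the units of the state.
- arm.get_obs(): the state, without advancing time (a new reading comes with each control period).
- viewer.get_image(name): name is "scene" or "side" or "wrist"; returns the picture (384x512x3 uint8, red, green, blue); there is no depth.
- viewer.get_calibration(name): a dict with "fx", "fy", "cx", "cy" (pixels), "cam_to_world" (4x4, takes a point from camera to world coordinates). Camera axes: x right, y up, looking along -z (the intrinsics and any distortion apply to the point x, -y, -z); pixel columns grow to the right and rows downward; lengths in m; the calibration is good to about 2 mm. A picture is of the moment at which its call begins: read the wrist's pose just before it. get_calibration takes no time and is no camera call; for the wrist camera it gives the pose at the moment of the call.
- arm.sign_off(): hands the job in; it is judged then, once.
The state is a dict: "clock": time; "qpos": joint angles; "dq": joint speeds; "joint_efforts": joint torques, N m; "ee_pos": TCP position; "eef_rot": TCP orientation; "force": force on the tool from outside, world axes, zero at the start; "torque": the same for the moment, N m; "grip_width": finger opening in m; "gripper_force": force on a finger pad.
Only numpy, scipy, OpenCV 4.12 (cv2) and the standard library are available. Lean on these libraries where they do the work, as an engineer would, in place of code of your own. Each camera call takes 0.05 s, during which the arm holds its last target. There are 200 camera calls.

### The job

Pull the microscope's stage tray fully out by its orange handle, put the steel T-coupon that stands in it back in a free spot of the blue crate, on its base on the crate floor, and set every copper T-coupon from that crate and the steel ball bearing from the yellow basket in the tray, coupons standing on their bases and the bearing flat, all on the tray floor. Only then slide the tray fully home under the objective, and last of all throw the lamp switch fully to on. Leave the other things in the crate and the basket.

Things in the scene. Friction and masses are not known exactly. Their poses are not given: they have to be found in the camera images.
- cu1: Copper-red T-shaped weld coupon: base plate 60 x 46 x 12 mm with an upright web along its middle, 8 mm thick, 60 mm long, top 55 mm above the underside. Origin: centre of the underside; z up through the web, x along the 60 mm, y across the web. 160-260 g. Two to four of these are present (absent: None), at first on their bases in the blue crate, at any yaw.
- cu2: Copper-red T-shaped weld coupon: base plate 60 x 46 x 12 mm with an upright web along its middle, 8 mm thick, 60 mm long, top 55 mm above the underside. Origin: centre of the underside; z up through the web, x along the 60 mm, y across the web. 160-260 g. Two to four of these are present (absent: None), at first on their bases in the blue crate, at any yaw.
- cu3: Copper-red T-shaped weld coupon: base plate 60 x 46 x 12 mm with an upright web along its middle, 8 mm thick, 60 mm long, top 55 mm above the underside. Origin: centre of the underside; z up through the web, x along the 60 mm, y across the web. 160-260 g. Two to four of these are present (absent: None), at first on their bases in the blue crate, at any yaw.
- cu4: Copper-red T-shaped weld coupon: base plate 60 x 46 x 12 mm with an upright web along its middle, 8 mm thick, 60 mm long, top 55 mm above the underside. Origin: centre of the underside; z up through the web, x along the 60 mm, y across the web. 160-260 g. Two to four of these are present (absent: None), at first on their bases in the blue crate, at any yaw.
- steel1: Grey steel T-shaped weld coupon: base plate 60 x 46 x 12 mm with an upright web along its middle, 8 mm thick, 60 mm long, top 55 mm above the underside. Origin: centre of the underside; z up through the web, x along the 60 mm, y across the web. 160-260 g. Not wanted: stays in the crate.
- steel2: Grey steel T-shaped weld coupon: base plate 60 x 46 x 12 mm with an upright web along its middle, 8 mm thick, 60 mm long, top 55 mm above the underside. Origin: centre of the underside; z up through the web, x along the 60 mm, y across the web. 160-260 g. Not wanted: stays in the crate.
- used: Grey steel T-shaped weld coupon: base plate 60 x 46 x 12 mm with an upright web along its middle, 8 mm thick, 60 mm long, top 55 mm above the underside. Origin: centre of the underside; z up through the web, x along the 60 mm, y across the web. 160-260 g. The one already examined: starts standing in the stage tray, goes back into the crate.
- bolt: Dark steel bolt, lying, about 65 mm long and 25 mm across head and brass nut, x along it, origin at the middle of its underside. Stays in the crate.
- puck: Black plastic specimen puck, 40 mm across, 25 mm high, origin at the centre of its underside. Stays in the crate.
- crate: Blue open plastic crate, fixed, 255 x 255 mm outside, walls 35 mm high and 5 mm thick, floor 5 mm thick. Origin at the centre of its underside on the table, x and y along its sides, z up.
- basket: Yellow open plastic basket, fixed, 210 (x) x 190 (y) mm outside, walls 40 mm high and 5 mm thick, floor 5 mm thick. Origin at the centre of its underside on the table.
- bearing: Steel ball bearing lying flat, 52 mm outer diameter, 22 mm bore, 20 mm high, a ring of brass balls showing on top; origin at the centre of its underside, z along its axis. 140 to 240 g. Starts in the yellow basket.
- bush: White plastic bush, 40 mm outer diameter, 24 mm high, origin at the centre of its underside. Stays in the yellow basket.
- stage (a joint): How far the microscope's black stage tray is pulled out of the microscope: 0 m fully home under the objective, 0.17 m fully out; slides with about 2 N of friction along the y axis of tray (growing = towards +y of that frame) and stays where it is left. Starts between 0 and 0.05.
- tray (a point): Centre of the stage tray floor's upper face, 45 mm above the table; moves with the tray. Inside the tray is 230 mm along x, 180 mm along y (the way it pulls out); rim 15 mm above the floor, 5 mm thick. With the tray home the objective hangs 115 mm over the floor and the head, 200 mm or more over it, overhangs the tray.
- handle (a point): Grip point of the orange upright fin on the tray's outer (+y) edge, 115 mm along y from the tray's centre, 82 mm above the table. The fin is 12 mm thick along the tray's x and 26 mm along its y; its top is 10 mm above this point, its foot 28 mm below. Pinch it from above across x.
- scope: White inspection microscope with a blue camera on top, fixed on the table. Origin on the table, under the middle of the tray when that is home; its y axis is the direction in which the tray pulls out; the column stands 170 mm behind the origin (-y).
- lamp (a joint): Lamp switch: a toggle lever on a white block; 0 rad (leaning one way) is off, 1.0 rad (leaning the other way) is fully on. Stays where it is left, light to move. Starts between 0 and 0.15.
- lamp_tip (a point): Centre of the red ball, 26 mm across, on the end of the lamp lever, 80 mm from its pivot.
- lamp_base: The lamp switch's white block, 70 (x) x 50 (y) x 25 mm, fixed; origin at the centre of its underside. The lever pivots 22 mm above the table over this origin, about the block's y axis; it leans to the block's -x when off and is pushed towards the block's +x to switch on.
Things that resemble listed ones, but are neither listed nor needed, are in the scene too. What is shaped like the bush but green or pink is not meant.

How it is judged:
By the outcome, as a careful person would: the job done as asked, in the order asked, and still so for the second after the job is handed in, with the robot touching nothing.
Of cu1, cu2, cu3, cu4 only 2 to 4 are there at a start; the rules pass over those that are not, and their reading is None.
At some moment in a run one of cu1, cu2, cu3, cu4, bearing may be knocked a few centimetres aside while the robot is not near it.
Once in a run the grip may slacken for a moment while it holds something.
It also fails if it takes over 210 s, if anything falls off the work surface, if the arm or the gripper's body presses on something with over 40 N, if the wrist force passes 120 N, or if a joint passes its speed limit or range.

## Working session

There is one attempt and no reset: what is moved stays moved. The work goes in short steps, Python scripts to look and compute and a tool call to move; the robot and the scene stay as the last step left them, time stands still between calls to the robot, and variables do not carry over. Pictures are saved under pics/ and viewed, at most 14 in all, crops included, and the job is handed in when it is done.

Besides the shell and the picture viewer there is one more tool, called after "Request:" in YAML: its name, and indented under it one key for each argument. carry_out: Moves the arm, as the interface text tells. Its arguments: {"type":"object","properties":{"targets":{"type":"array"},"newtons":{"type":"number"}},"required":["targets"]}

```bash
mkdir -p pics; ls; cat > h.py <<'E'
import numpy as np, cv2
from station import arm, viewer
from scipy.spatial.transform import Rotation as R
def snap(n,f=None):
    im=viewer.get_image(n)[:,:,::-1].copy()
    if f: cv2.imwrite('pics/'+f,im)
    return im
def ray(n,u,v,c=None):
    c=c or viewer.get_calibration(n); T=np.array(c['cam_to_world'])
    d=T[:3,:3]@np.array([(u-c['cx'])/c['fx'],-(v-c['cy'])/c['fy'],-1]); return T[:3,3],d
def onz(n,u,v,z,c=None):
    o,d=ray(n,u,v,c); return o+d*(z-o[2])/d[2]
def proj(n,p,c=None):
    c=c or viewer.get_calibration(n); T=np.linalg.inv(np.array(c['cam_to_world']))
    q=T[:3,:3]@np.array(p)+T[:3,3]; return c['cx']+c['fx']*q[0]/-q[2], c['cy']-c['fy']*q[1]/-q[2]
E
python3 - <<'E'
from h import *
np.set_printoptions(precision=4,suppress=True)
a=snap('scene');b=snap('side');c=snap('wrist')
cv2.imwrite('pics/a.png',cv2.resize(a,(800,600),interpolation=cv2.INTER_CUBIC))
cv2.imwrite('pics/b.png',cv2.resize(b,(800,600),interpolation=cv2.INTER_CUBIC))
cv2.imwrite('pics/raw_a.png',a);cv2.imwrite('pics/raw_b.png',b)
for n in('scene','side','wrist'):
    k=viewer.get_calibration(n);print(n,{x:k[x] for x in k if x!='cam_to_world'});print(np.array(k['cam_to_world']))
o=arm.get_obs();print(o)
E
```

```text
pics
scene {'fx': 457.5014359499436, 'fy': 457.5014359499436, 'cx': 251.52163315581544, 'cy': 198.45537399473156}
[[-0.0647 -0.6164  0.7847  1.5738]
 [ 0.9979 -0.0392  0.0515  0.072 ]
 [-0.001   0.7864  0.6177  0.9289]
 [ 0.      0.      0.      1.    ]]
side {'fx': 373.8277689737034, 'fy': 373.8277689737034, 'cx': 249.41705743197414, 'cy': 192.4942099291335}
[[-0.8221  0.3151 -0.4741 -0.1064]
 [-0.5693 -0.4549  0.6848  0.8029]
 [ 0.0002  0.8329  0.5534  0.7312]
 [ 0.      0.      0.      1.    ]]
wrist {'fx': 328.7973624962142, 'fy': 328.7973624962142, 'cx': 258.2798922735439, 'cy': 183.04816575717464}
[[ 0.4475  0.8653  0.2259  0.2957]
 [-0.8943  0.4334  0.1113 -0.4388]
 [-0.0016 -0.2518  0.9678  0.3849]
 [ 0.      0.      0.      1.    ]]
{'clock': 0.15, 'qpos': array([-1.253 ,  0.3426,  1.5248,  0.    ,  1.2754, -0.146 ]), 'dq': array([-0.002 , -0.0017, -0.003 , -0.0006, -0.0004,  0.0006]), 'joint_efforts': array([  0.002 , -43.147 , -24.4354,   0.0719,   0.0538,  -0.0001]), 'ee_pos': array([ 0.2348, -0.4693,  0.2482]), 'eef_rot': array([ 0.9732,  0.2298, -0.    , -0.0006]), 'force': array([-0.1543,  1.0802, -0.4376]), 'torque': array([ 0.0289,  0.037 , -0.0128]), 'gripper_force': 0.0, 'grip_width': 0.09182256503881613}
```

View pics/a.png

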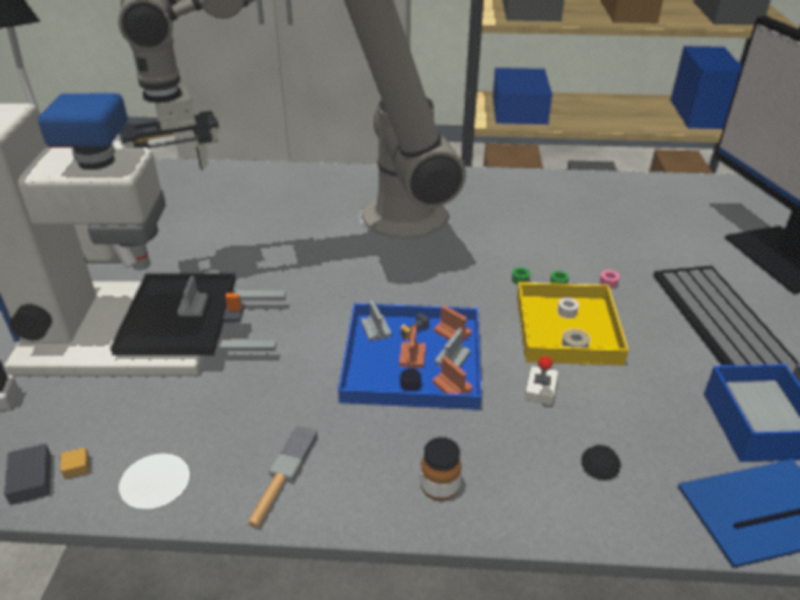

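View pics/b.png

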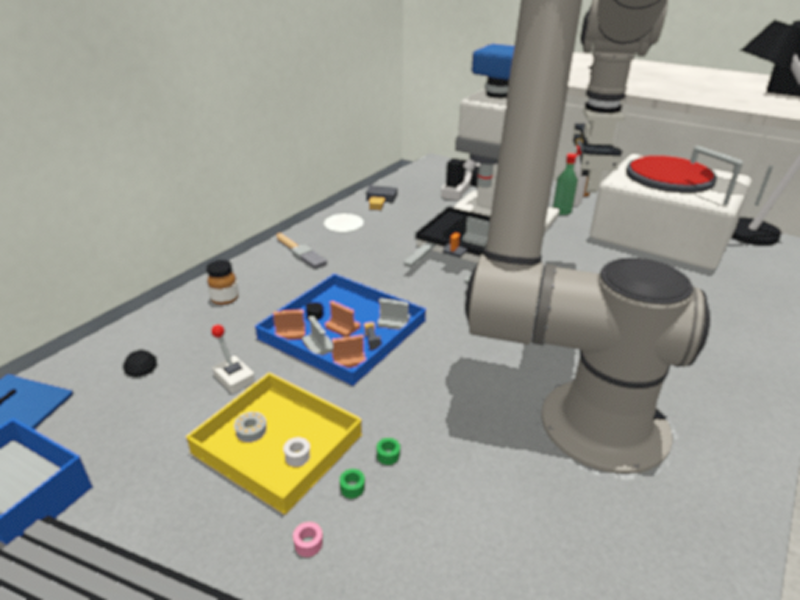

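Scene view (800x600): the tray with the steel coupon is at (180,312), its handle at (233,302). The crate around (412,355) holds 3 copper coupons (452,322), (412,347), (452,377), steel ones at (376,320) and (453,347), bolt (415,325) and puck (411,379). The basket holds the bush (568,307) and the bearing (576,340), and the lamp is at (543,380). The green and pink rings outside are decoys.

```bash
python3 - <<'E'
from h import *
np.set_printoptions(precision=3,suppress=True)
a=cv2.imread('pics/raw_a.png');b=cv2.imread('pics/raw_b.png')
def masks(im):
    h=cv2.cvtColor(im,cv2.COLOR_BGR2HSV);H,S,V=cv2.split(h)
    return dict(orange=(H<14)&(S>110)&(V>60),blue=(H>108)&(H<125)&(S>150)&(V>80),yellow=(H>20)&(H<32)&(S>150),red=((H<4)|(H>175))&(S>170))
for n,im in(('scene',a),('side',b)):
    for k,m in masks(im).items():
        nn,l,s,c=cv2.connectedComponentsWithStats(m.astype(np.uint8))
        for i in range(1,nn):
            if s[i,4]>25: print(n,k,s[i],c[i],onz(n,*c[i],0.04))
s=512/800
for nm,u,v,z in [('handle top',234,292,.092),('cr tl',348,305,.035),('cr tr',478,307,.035),('cr bl',343,397,.035),('cr br',480,399,.035),('tray tl',147,273,.06),('tray tr',236,275,.06),('tray bl',117,348,.06),('tray br',219,350,.06),('bk tl',518,283,.04),('tr',611,284,.04),('bl',529,357,.04),('br',627,354,.04),('bearing',576,335,.025),('lampbase',542,388,.025),('ball',545,363,.09),('objective',141,258,.16)]:
    print(nm,onz('scene',u*s,v*s,z))
E
```

```text
scene orange [144 187  10  12 101] [148.485 192.554] [ 0.435 -0.333  0.04 ]
scene orange [279 196  18  20 185] [287.659 206.151] [0.476 0.111 0.04 ]
scene orange [257 209  14  25 199] [263.653 224.819] [0.567 0.041 0.04 ]
scene orange [278 229  23  22 252] [288.627 241.849] [0.635 0.115 0.04 ]
scene orange [344 228  10   9  64] [348.594 231.547] [0.581 0.287 0.04 ]
scene orange [270 295  24  13  84] [279.881 301.75 ] [0.848 0.093 0.04 ]
scene blue [ 439   30   35   51 1215] [455.73   54.779] [-0.838  0.986  0.04 ]
scene blue [318  45  34  33 981] [333.98   60.394] [-0.721  0.344  0.04 ]
scene blue [ 217  195   91   66 3218] [257.201 231.317] [0.596 0.024 0.04 ]
scene blue [ 452  233   60   62 1784] [482.115 263.7  ] [0.686 0.628 0.04 ]
scene yellow [ 332  180   70   53 2720] [364.948 206.695] [0.463 0.348 0.04 ]
scene red [345 229   8   7  36] [348.556 231.694] [0.581 0.287 0.04 ]
side orange [363  93   9  12  52] [366.635  99.346] [ 0.483 -1.149  0.04 ]
side orange [404 100  53  18 715] [429.899 108.557] [ 0.173 -1.201  0.04 ]
side orange [287 148   8  13  61] [290.689 153.852] [ 0.
[... 581 characters left out ...]
04 ]
side yellow [ 120  240  111   89 4882] [176.363 281.961] [0.407 0.376 0.04 ]
side red [404 101  52  17 633] [429.73  108.697] [ 0.173 -1.198  0.04 ]
side red [136 209   7   6  37] [138.919 211.459] [0.707 0.23  0.04 ]
handle top [ 0.473 -0.312  0.092]
cr tl [ 0.427 -0.095  0.035]
cr tr [0.417 0.169 0.035]
cr bl [ 0.69  -0.074  0.035]
cr br [0.679 0.165 0.035]
tray tl [ 0.376 -0.526  0.06 ]
tray tr [ 0.372 -0.337  0.06 ]
tray bl [ 0.615 -0.501  0.06 ]
tray br [ 0.609 -0.312  0.06 ]
bk tl [0.335 0.256 0.04 ]
tr [0.326 0.451 0.04 ]
bl [0.569 0.259 0.04 ]
br [0.549 0.442 0.04 ]
bearing [0.482 0.36  0.025]
lampbase [0.635 0.279 0.025]
ball [0.64  0.275 0.09 ]
objective [ 0.466 -0.486  0.16 ]
```

```bash
cat >> h.py <<'E'
def tri(u1,u2,n1='scene',n2='side'):
    o1,d1=ray(n1,*u1);o2,d2=ray(n2,*u2)
    t=np.linalg.lstsq(np.c_[d1,-d2],o2-o1,rcond=None)[0]
    p,q=o1+d1*t[0],o2+d2*t[1]; return (p+q)/2,np.linalg.norm(p-q)
def state():
    o=arm.get_obs();m=R.from_quat(o['eef_rot']).as_matrix();return o['ee_pos'],m,o
def plan(steps,p=None,yaw=None):
    """steps: ('yaw',deg) or ('to',x,y,z[,cm per row]); prints rows"""
    P,m,o=state(); p=P if p is None else p
    cur=np.degrees(np.arctan2(m[1,0],m[0,0])) if yaw is None else yaw
    tilt=np.degrees(np.arccos(-m[2,2]));print('at',np.round(P,4),'yaw %.1f tilt %.2f w %.4f t %.1f F %s'%(cur,tilt,o['grip_width'],o['clock'],np.round(o['force'],1)))
    for s in steps:
        if s[0]=='yaw':
            d=-((s[1]-cur+180)%360-180); n=max(1,int(np.ceil(abs(d)/10.6))); print('yaw: %d rows az %.1f'%(n,d/n)); cur=s[1]
        else:
            d=(np.array(s[1:4])-p)*100; c,sn=np.cos(np.radians(cur)),np.sin(np.radians(cur))
            t=np.array([c*d[0]+sn*d[1],sn*d[0]-c*d[1],-d[2]]); mx=s[4] if len(s)>4 else 5.5
            n=max(1,int(np.ceil(np.linalg.norm(t)/mx))); print('to',s[1:4],': %d rows'%n,np.round(t/n,2)); p=np.array(s[1:4])
E
python3 - <<'E'
from h import *
print(tri((148.5,192.5),(290.7,153.9)),'ball',tri((348.6,231.7),(138.9,211.4)))
plan([('to',.30,-.30,.26),('yaw',92),('to',.47,-.25,.26)])
E
```

```text
(array([ 0.47892176, -0.3168875 ,  0.07363419]), np.float64(0.0019451974367164005)) ball (array([0.64297688, 0.27434994, 0.09461221]), np.float64(0.0019373041867113004))
at [ 0.2348 -0.4693  0.2482] yaw 26.6 tilt 0.06 w 0.0918 t 0.1 F [-0.2  1.1 -0.4]
to (0.3, -0.3, 0.26) : 4 rows [ 3.35 -3.06 -0.29]
yaw: 7 rows az -9.3
to (0.47, -0.25, 0.26) : 4 rows [ 1.1   4.29 -0.  ]
```

Request:
carry_out:
  targets:
    - [0, 0, 0, 3.35, -3.06, -0.3, 9]
    - [0, 0, 0, 3.35, -3.06, -0.3, 9]
    - [0, 0, 0, 3.35, -3.06, -0.3, 9]
    - [0, 0, 0, 3.35, -3.06, -0.3, 9]
    - [0, 0, -9.3, 0, 0, 0, 9]

```text
clock: 0.78
ee_pos: [0.3006, -0.2976, 0.261]
eef_rot: [0.95, 0.311, 0.0, -0.0]
force: [0.4, -0.8, -0.1]
grip_width: 0.0901
gripper_force: 0.0
```

Request:
carry_out:
  targets:
    - [0, 0, -9.3, 0, 0, 0, 6]
    - [0, 0, -9.3, 0, 0, 0, 6]
    - [0, 0, -9.3, 0, 0, 0, 6]
    - [0, 0, -9.3, 0, 0, 0, 6]
    - [0, 0, -9.3, 0, 0, 0, 6]

```text
clock: 1.4
ee_pos: [0.2999, -0.3, 0.2605]
eef_rot: [0.751, 0.661, 0.0, -0.0]
force: [-0.5, 0.1, 0.6]
grip_width: 0.06
gripper_force: 0.0
```

Request:
carry_out:
  targets:
    - [0, 0, -9.3, 0, 0, 0, 6]
    - [0, 0, 0, 1.1, 4.3, 0, 6]
    - [0, 0, 0, 1.1, 4.3, 0, 6]
    - [0, 0, 0, 1.1, 4.3, 0, 6]
    - [0, 0, 0, 1.1, 4.3, 0, 6]

```text
clock: 2.02
ee_pos: [0.4718, -0.2505, 0.2605]
eef_rot: [0.697, 0.717, -0.0, -0.0]
force: [1.0, -0.6, 0.3]
grip_width: 0.06
gripper_force: 0.0
```

```bash
python3 - <<'E'
from h import *
plan([])
k=viewer.get_calibration('wrist')
w=snap('wrist','w1.png')
import json;json.dump({x:np.array(k[x]).tolist() for x in k},open('w1.json','w'))
H,S,V=cv2.split(cv2.cvtColor(w,cv2.COLOR_BGR2HSV))
m=((H<14)&(S>150)&(V>80)).astype(np.uint8)
n,l,s,c=cv2.connectedComponentsWithStats(m)
for i in range(1,n):
    if s[i,4]>60: print(s[i],c[i],onz('wrist',*c[i],.092,k),cv2.minAreaRect(np.argwhere(l==i)[:,::-1].astype(np.float32)))
cv2.imwrite('pics/w1b.png',cv2.resize(w,(800,600)))
E
```

```text
at [ 0.4718 -0.2505  0.2605] yaw 91.7 tilt 0.02 w 0.0600 t 2.0 F [ 1.  -0.6  0.3]
[257 210  12  22 137] [261.83941606 216.40875912] [ 0.47709028 -0.29578228  0.092     ] ((262.5, 220.5), (21.0, 11.0), 90.0)
```

View pics/w1b.png

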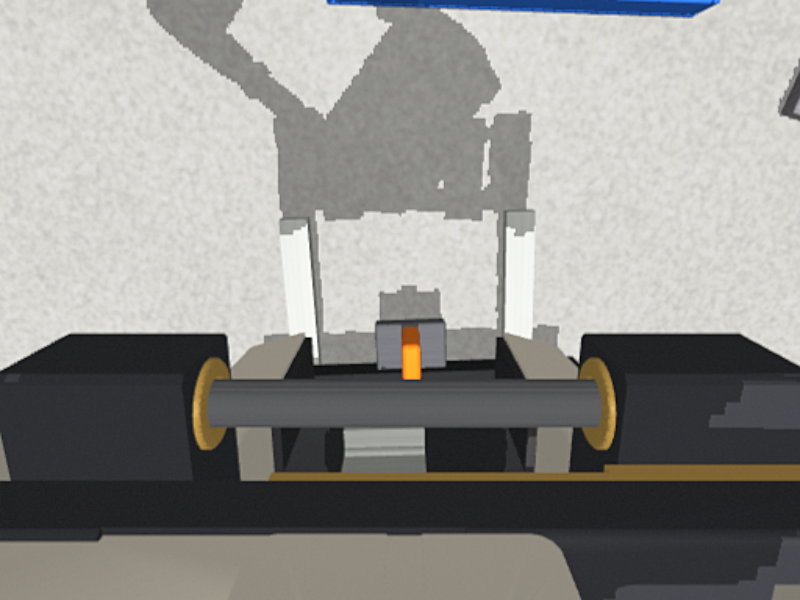

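Wrist view: the orange fin is at (411,350) between two white rails, (297,280) and (519,270). I'll get the pull axis from the rail edges, then pinch.

```bash
python3 - <<'E'
from h import *
import json
k=json.load(open('w1.json'))
for z in(.02,.04):
  q=[onz('wrist',u*.64,v*.64,z,k) for u,v in((281,220),(291,325),(534,214),(533,325))]
  for a,b in((0,1),(2,3)):
    d=q[a]-q[b];print(z,q[a],np.degrees(np.arctan2(d[1],d[0])))
plan([('to',.478,-.313,.20),('to',.478,-.313,.084)])
E
```

```text
0.02 [ 0.3817336  -0.23326192  0.02      ] 93.69512334353377
0.02 [ 0.5669639  -0.22343128  0.02      ] 94.82400104650786
0.04 [ 0.38642874 -0.23057313  0.04      ] 93.69512334353374
0.04 [ 0.56183701 -0.22126376  0.04      ] 94.82400104650789
at [ 0.4759 -0.249   0.2602] yaw 91.8 tilt 0.18 w 0.0605 t 2.1 F [ 0.9  2.7 -1. ]
to (0.478, -0.313, 0.2) : 2 rows [-3.2   0.01  3.01]
to (0.478, -0.313, 0.084) : 3 rows [0.   0.   3.87]
```

Request:
carry_out:
  targets:
    - [0, 0, -2.2, -3.2, 0, 3, 6]
    - [0, 0, 0, -3.2, 0.1, 3, 6]
    - [0, 0, 0, 0, 0, 3.9, 6]
    - [0, 0, 0, 0, 0, 3.9, 6]
    - [0, 0, 0, 0, 0, 3.8, 6]

```text
clock: 2.7
ee_pos: [0.4743, -0.315, 0.0832]
eef_rot: [0.683, 0.731, -0.0, -0.0]
force: [0.1, -1.0, 0.1]
grip_width: 0.0599
gripper_force: 0.0
```

Request:
carry_out:
  newtons: 25
  targets:
    - [0, 0, 0, 0, 0, 0, 6]
    - [0, 0, 0, 0, 0, 0, 0.8]
    - [0, 0, 0, 0, 0, 0, 0.8]
    - [0, 0, 0, 0, 0, 0, 0.8]
    - [0, 0, 0, 0, 0, 0, 0.8]

```text
clock: 3.32
ee_pos: [0.4749, -0.3152, 0.0854]
eef_rot: [0.683, 0.731, -0.0, 0.001]
force: [0.0, -0.4, 0.2]
grip_width: 0.0243
gripper_force: 0.0
```

Request:
carry_out:
  targets:
    - [0, 0, 0, 0, 0, 0, 0.8]
    - [0, 0, 0, 0, 0, 0, 0.8]
    - [0, 0, 0, 0.5, 0, 0, 0.8]
    - [0, 0, 0, 2, 0, 0, 0.8]
    - [0, 0, 0, 2.5, 0, 0, 0.8]

```text
clock: 3.95
ee_pos: [0.4751, -0.266, 0.0852]
eef_rot: [0.683, 0.73, 0.002, 0.004]
force: [17.6, -1.0, -10.1]
grip_width: 0.012
gripper_force: 25.0
```

Request:
carry_out:
  targets:
    - [0, 0, 0, 2, 0, 0, 0.8]
    - [0, 0, 0, 2, 0, 0, 0.8]
    - [0, 0, 0, 2, 0, 0, 0.8]
    - [0, 0, 0, 1, 0, 0, 0.8]
    - [0, 0, 0, 0, 0, 0, 0.8]

```text
clock: 4.58
ee_pos: [0.4705, -0.1949, 0.0852]
eef_rot: [0.683, 0.731, 0.002, 0.004]
force: [16.0, 4.5, -8.5]
grip_width: 0.0117
gripper_force: 25.0
```

Request:
carry_out:
  targets:
    - [0, 0, 0, 1, 0.2, 0, 0.8]
    - [0, 0, 0, 1, 0.1, 0, 0.8]
    - [0, 0, 0, 0.5, 0, 0, 0.8]
    - [0, 0, 0, 0.5, 0, 0, 0.8]

```text
clock: 5.08
ee_pos: [0.4688, -0.1653, 0.0851]
eef_rot: [0.683, 0.731, 0.001, 0.002]
force: [6.0, -1.4, -1.9]
grip_width: 0.0121
gripper_force: 25.0
```

Request:
carry_out:
  targets:
    - [0, 0, 0, 0.5, 0, 0, 0.8]
    - [0, 0, 0, 0, 0, 0, 0.8]

```text
clock: 5.32
ee_pos: [0.4685, -0.1619, 0.0851]
eef_rot: [0.683, 0.731, -0.0, 0.003]
force: [5.0, -8.1, -4.6]
grip_width: 0.0117
gripper_force: 25.0
```

Request:
carry_out:
  targets:
    - [0, 0, 0, 0.4, 0, 0, 0.8]
    - [0, 0, 0, 0.3, 0, 0, 0.8]
    - [0, 0, 0, 0, 0, 0, 0.8]

```text
clock: 5.7
ee_pos: [0.4684, -0.1594, 0.0854]
eef_rot: [0.682, 0.731, -0.002, 0.005]
force: [1.4, -30.7, -9.6]
grip_width: 0.0117
gripper_force: 25.0
```

Request:
carry_out:
  targets:
    - [0, 0, 0, -0.8, 0, 0, 0.8]
    - [0, 0, 0, 0, 0, 0, 4]
    - [0, 0, 0, 0, 0, 0, 4]
    - [0, 0, 0, 0, 0, 0, 4]
    - [0, 0, 0, 0, 0, -3, 4]

```text
clock: 6.32
ee_pos: [0.4658, -0.1601, 0.1133]
eef_rot: [0.683, 0.731, -0.001, -0.003]
force: [0.4, -0.8, 0.2]
grip_width: 0.0396
gripper_force: 0.0
```

Request:
carry_out:
  targets:
    - [0, 0, 0, 0, 0, -5, 4]
    - [0, 0, 0, 0, 0, -5, 4]
    - [0, 0, 10.5, 0, 0, -5, 4]
    - [0, 0, 10.5, 0, 0, 0, 4]
    - [0, 0, 10.5, 0, 0, 0, 4]

```text
clock: 6.95
ee_pos: [0.4672, -0.1607, 0.2653]
eef_rot: [0.857, 0.515, 0.0, 0.0]
force: [-0.0, -0.7, 0.4]
grip_width: 0.0402
gripper_force: 0.0
```

Request:
carry_out:
  targets:
    - [0, 0, 10.5, 0, 0, 0, 4]
    - [0, 0, 10.5, 0, 0, 0, 4]
    - [0, 0, 10.5, 0, 0, 0, 4]
    - [0, 0, 10.5, 0, 0, 0, 4]
    - [0, 0, 10.5, 0, 0, 0, 4]

```text
clock: 7.58
ee_pos: [0.467, -0.1607, 0.2645]
eef_rot: [0.997, 0.083, -0.0, -0.0]
force: [1.0, 0.7, 0.7]
grip_width: 0.04
gripper_force: 0.0
```

Request:
carry_out:
  targets:
    - [0, 0, 10, 0, 0, 0, 4]
    - [0, 0, 0, -3.2, 3.6, 0, 4]
    - [0, 0, 0, -3.2, 3.6, 0, 4]
    - [0, 0, 0, -3.2, 3.6, 0, 4]
    - [0, 0, 0, 0, 0, 0, 4]

```text
clock: 8.2
ee_pos: [0.3693, -0.2703, 0.2646]
eef_rot: [1.0, -0.003, -0.0, 0.0]
force: [0.5, 0.6, 0.4]
grip_width: 0.0401
gripper_force: 0.0
```

```bash
python3 - <<'E'
from h import *
import json
plan([])
k=viewer.get_calibration('wrist');w=snap('wrist','w2.png')
json.dump({x:np.array(k[x]).tolist() for x in k},open('w2.json','w'))
cv2.imwrite('pics/w2b.png',cv2.resize(w,(800,600)))
snap('scene','a2.png')
plan([('to',.40,.03,.27)])
E
```

```text
at [ 0.3693 -0.2703  0.2646] yaw -0.4 tilt 0.05 w 0.0401 t 8.2 F [0.5 0.6 0.4]
at [ 0.371  -0.2686  0.2647] yaw -0.2 tilt 0.03 w 0.0399 t 8.3 F [-0.6  0.4  0.3]
to (0.4, 0.03, 0.27) : 6 rows [ 0.47 -4.98 -0.09]
```

View pics/w2b.png

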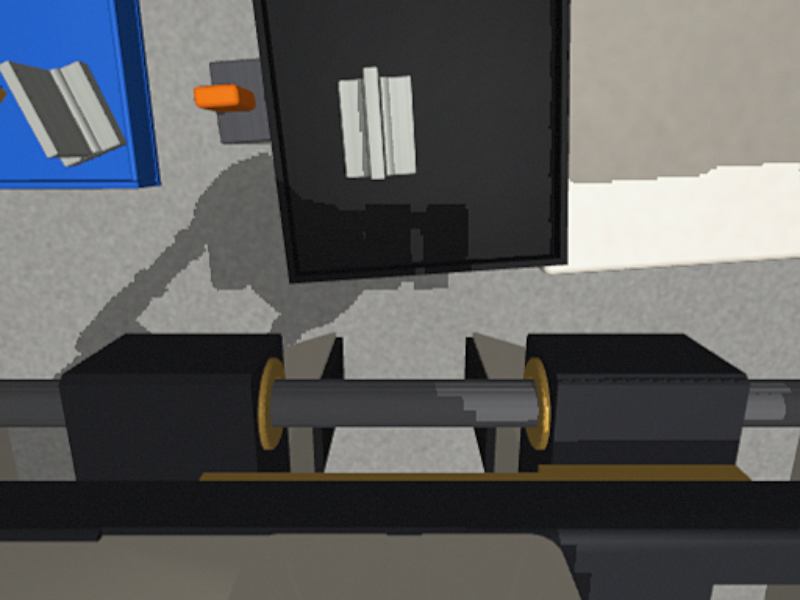

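Wrist view: steel coupon in the tray, web from (371,67) to (377,179), the tray's near corners at (291,282) and (567,264), and the fin at (218,95). Now the crate.

Request:
carry_out:
  targets:
    - [0, 0, 0, 0.5, -5, 0, 4]
    - [0, 0, 0, 0.5, -5, 0, 4]
    - [0, 0, 0, 0.5, -5, 0, 4]
    - [0, 0, 0, 0.5, -5, 0, 4]
    - [0, 0, 0, 0.5, -5, -0.5, 4]

```text
clock: 8.93
ee_pos: [0.3964, -0.0159, 0.2696]
eef_rot: [1.0, -0.0, -0.0, -0.0]
force: [1.1, 0.8, -0.3]
grip_width: 0.04
gripper_force: 0.0
```

Request:
carry_out:
  targets:
    - [0, 0, 0, 0, -5, 0, 4]
    - [0, 0, 0, 0, 0, 0, 4]

```text
clock: 9.18
ee_pos: [0.3962, 0.0351, 0.2698]
eef_rot: [1.0, 0.003, -0.0, -0.0]
force: [0.6, -0.6, -0.6]
grip_width: 0.0402
gripper_force: 0.0
```

```bash
python3 - <<'E'
from h import *
import json
np.set_printoptions(precision=4,suppress=True)
plan([])
k=viewer.get_calibration('wrist');w=snap('wrist','w3.png')
json.dump({x:np.array(k[x]).tolist() for x in k},open('w3.json','w'))
cv2.imwrite('pics/w3b.png',cv2.resize(w,(800,600)))
k=json.load(open('w2.json'))
def P(u,v,z): return onz('wrist',u*.64,v*.64,z,k)
a,b=P(371,67,.1),P(377,179,.1);d=b-a
print('used',(a+b)/2,np.linalg.norm(d),np.degrees(np.arctan2(d[1],d[0])))
a,b=P(291,282,.06),P(567,264,.06);d=a-b
print('tray near corners',a,b,np.linalg.norm(d),np.degrees(np.arctan2(d[1],d[0])),'handle',P(209,86,.092),P(209,107,.092))
E
```

```text
at [0.3962 0.0351 0.2698] yaw 0.3 tilt 0.05 w 0.0402 t 9.2 F [ 0.6 -0.6 -0.6]
used [ 0.4522 -0.2538  0.1   ] 0.059918525109738864 -177.96863394746163
tray near corners [ 0.3514 -0.1925  0.06  ] [ 0.3629 -0.3807  0.06  ] 0.18850313722482315 93.49321058964749 handle [ 0.4739 -0.1605  0.092 ] [ 0.4627 -0.1594  0.092 ]
```

View pics/w3b.png

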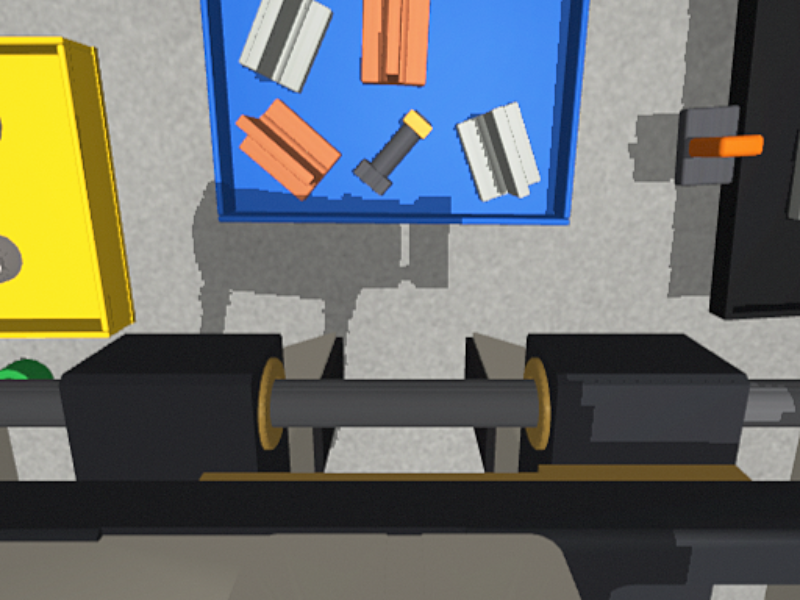

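Wrist view: a steel coupon at (287,40), copper at (395,40) and (288,150), the bolt at (393,150), and the other steel at (498,150). One more view for the crate's far half.

Request:
carry_out:
  targets:
    - [0, 0, 0, 4, 0, 0, 4]
    - [0, 0, 0, 4, 0, 0, 4]
    - [0, 0, 0, 4, 0, 0, 4]
    - [0, 0, 0, 0, 0, 0, 4]

```text
clock: 9.72
ee_pos: [0.5184, 0.0299, 0.2686]
eef_rot: [1.0, -0.001, -0.0, 0.0]
force: [0.9, 0.1, -0.6]
grip_width: 0.0399
gripper_force: 0.0
```

```bash
python3 - <<'E'
from h import *
import json
plan([])
k=viewer.get_calibration('wrist');w=snap('wrist','w4.png')
json.dump({x:np.array(k[x]).tolist() for x in k},open('w4.json','w'))
cv2.imwrite('pics/w4b.png',cv2.resize(w,(800,600)))
E
```

```text
at [0.5184 0.0299 0.2686] yaw -0.2 tilt 0.05 w 0.0399 t 9.7 F [ 0.9  0.1 -0.6]
```

View pics/w4b.png

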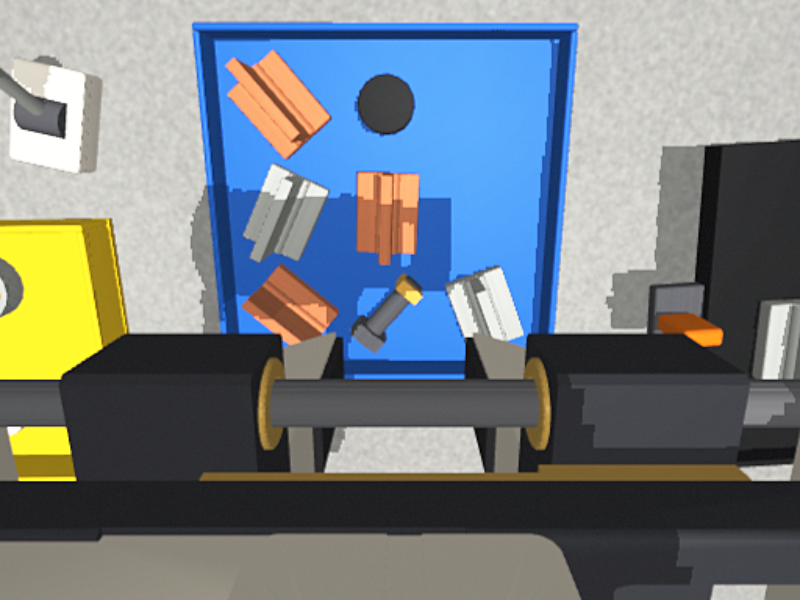

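Far half: copper at (278,105), puck (386,104), steel (287,215), copper (388,215), and a free area at about (495,120). An enlarged crop will give me the web ends.

```bash
python3 - <<'E'
import cv2,numpy as np
a=cv2.imread('pics/w4.png')[20:180,125:285]; b=cv2.imread('pics/w3.png')[40:140,125:225]
A=cv2.resize(a,None,fx=3.5,fy=3.5,interpolation=cv2.INTER_CUBIC); B=cv2.resize(b,None,fx=2.4,fy=2.4,interpolation=cv2.INTER_CUBIC)
o=np.zeros((560,800,3),np.uint8);o[:,:560]=A;o[:240,560:]=B;cv2.imwrite('pics/c1.png',o)
E
```

```text
(no output)
```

View pics/c1.png

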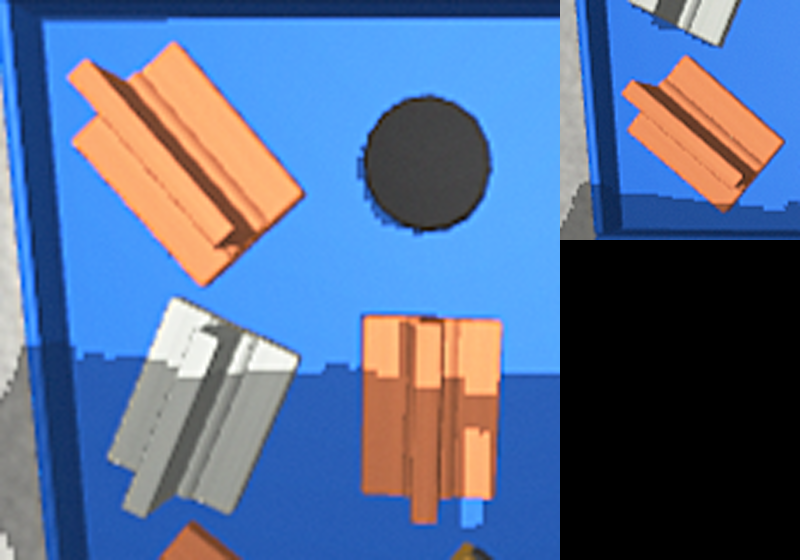

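```bash
cat > m.py <<'E'
from h import *
import json
def web(kf,a,b,z):
    k=json.load(open(kf));p,q=onz('wrist',*a,z,k),onz('wrist',*b,z,k);d=p-q
    print(kf,np.round((p+q)/2,4),'len %.4f yaw %.1f'%(np.linalg.norm(d),np.degrees(np.arctan2(d[1],d[0]))))
E
python3 - <<'E'
from m import *
A=lambda x,y:(x/3.5+125,y/3.5+20); B=lambda x,y:((x-560)/2.4+125,y/2.4+40)
web('w4.json',A(77,68),A(226,241),.06)
web('w4.json',A(427,320),A(425,523),.06)
web('w3.json',B(628,87),B(741,183),.06)
k=json.load(open('w4.json'))
for n,u,v,z in[('spot',495,120,.005),('cr far right in',555,38,.035),('far left',200,30,.035),('steel2 top corner',497,267,.017),('steel2',490,300,.03),('puck right edge',414,104,.03),('C2 base right',419,172,.017),('lampbase',55,110,.02)]:
    print(n,np.round(onz('wrist',u*.64,v*.64,z,k),4))
plan([('yaw',2),('to',.452,-.254,.27),('to',.452,-.254,.092)])
E
```

```text
w4.json [0.6179 0.1191 0.06  ] len 0.0606 yaw 40.0
w4.json [0.5418 0.0426 0.06  ] len 0.0609 yaw -1.2
w3.json [0.4645 0.1189 0.06  ] len 0.0602 yaw 49.4
spot [ 0.6091 -0.0377  0.005 ]
cr far right in [ 0.6589 -0.0701  0.035 ]
far left [0.6645 0.1642 0.035 ]
steel2 top corner [ 0.5    -0.0417  0.017 ]
steel2 [ 0.4772 -0.0351  0.03  ]
puck right edge [0.6183 0.023  0.03  ]
C2 base right [0.5719 0.0189 0.017 ]
lampbase [0.6159 0.2782 0.02  ]
at [0.5169 0.0301 0.2687] yaw -0.2 tilt 0.11 w 0.0401 t 9.8 F [-0.2  0.6 -0.1]
yaw: 1 rows az -2.2
to (0.452, -0.254, 0.27) : 6 rows [-1.25  4.69 -0.02]
to (0.452, -0.254, 0.092) : 4 rows [0.   0.   4.45]
```

Request:
carry_out:
  targets:
    - [0, 0, -2.2, 0, 0, 0, 3.6]
    - [0, 0, 0, -1.25, 4.7, 0, 3.6]
    - [0, 0, 0, -1.25, 4.7, 0, 3.6]
    - [0, 0, 0, -1.25, 4.7, 0, 3.6]
    - [0, 0, 0, -1.25, 4.7, 0, 3.6]

```text
clock: 10.4
ee_pos: [0.4718, -0.1601, 0.2701]
eef_rot: [1.0, 0.018, -0.0, 0.0]
force: [0.8, 0.3, -0.6]
grip_width: 0.036
gripper_force: 0.0
```

Request:
carry_out:
  newtons: 40
  targets:
    - [0, 0, 0, -1.25, 4.7, 0, 3.6]
    - [0, 0, 0, -1.25, 4.7, 0, 3.6]
    - [0, 0, 0, 0, 0, 5, 3.6]
    - [0, 0, 0, 0, 0, 5, 3.6]
    - [0, 0, 0, 0, 0, 0, 3.6]

```text
clock: 11.02
ee_pos: [0.4491, -0.2523, 0.1672]
eef_rot: [1.0, 0.018, -0.003, -0.003]
force: [-0.6, -0.1, -0.1]
grip_width: 0.036
gripper_force: 0.0
```

```bash
python3 - <<'E'
from h import *
plan([('to',.4525,-.254,.088)])
E
```

```text
at [ 0.4491 -0.2523  0.1672] yaw 2.0 tilt 0.47 w 0.0360 t 11.0 F [-0.6 -0.1 -0.1]
to (0.4525, -0.254, 0.088) : 2 rows [0.16 0.09 3.96]
```

Request:
carry_out:
  targets:
    - [0, 0, 0, 0.1, 0.05, 4, 3.6]
    - [0, 0, 0, 0.1, 0.05, 4, 3.6]
    - [0, 0, 0, 0, 0, 0, 0.5]
    - [0, 0, 0, 0, 0, 0, 0.5]
    - [0, 0, 0, 0, 0, 0, 0.5]

```text
clock: 11.65
ee_pos: [0.4551, -0.2554, 0.0921]
eef_rot: [1.0, 0.018, 0.002, 0.001]
force: [-0.2, 2.4, 2.8]
grip_width: 0.0107
gripper_force: 1.2
```

Request:
carry_out:
  targets:
    - [0, 0, 0, 0, 0, 0, 0.5]
    - [0, 0, 0, 0, 0, 0, 0.5]

```text
clock: 11.9
ee_pos: [0.4549, -0.2552, 0.0918]
eef_rot: [1.0, 0.018, 0.001, 0.001]
force: [-1.0, 2.0, 8.5]
grip_width: 0.0077
gripper_force: 40.0
```

Request:
carry_out:
  targets:
    - [0, 0, 0, 0, 0, -3, 0.5]
    - [0, 0, 0, 0, 0, -5, 0.5]
    - [0, 0, 0, 0, 0, -3, 0.5]
    - [0, 0, 0, 0, 0, 0, 0.5]

```text
clock: 12.4
ee_pos: [0.455, -0.2555, 0.2024]
eef_rot: [1.0, 0.018, 0.002, 0.002]
force: [-0.3, -0.0, -1.8]
grip_width: 0.0078
gripper_force: 40.0
```

```bash
python3 - <<'E'
from h import *
plan([('yaw',0),('to',.592,-.027,.20),('to',.592,-.027,.06,5)])
E
```

```text
at [ 0.455  -0.2555  0.2024] yaw 2.1 tilt 0.35 w 0.0078 t 12.4 F [-0.3 -0.  -1.8]
yaw: 1 rows az 2.1
to (0.592, -0.027, 0.2) : 5 rows [ 2.74 -4.57  0.05]
to (0.592, -0.027, 0.06) : 3 rows [0.   0.   4.67]
```

Request:
carry_out:
  targets:
    - [0, 0, 2, 2.7, -4.6, 0, 0.5]
    - [0, 0, 0, 2.7, -4.6, 0, 0.5]
    - [0, 0, 0, 2.7, -4.6, 0, 0.5]
    - [0, 0, 0, 2.7, -4.6, 0, 0.5]
    - [0, 0, 0, 2.7, -4.6, 0, 0.5]

```text
clock: 13.02
ee_pos: [0.587, -0.0219, 0.1979]
eef_rot: [1.0, 0.001, -0.001, -0.0]
force: [0.7, -0.4, -2.1]
grip_width: 0.0077
gripper_force: 40.0
```

Request:
carry_out:
  targets:
    - [0, 0, 0, 0, 0, 5, 0.5]
    - [0, 0, 0, 0, 0, 5, 0.5]
    - [0, 0, 0, 0, 0, 3.5, 0.5]
    - [0, 0, 0, 0, 0, 0, 0.5]

```text
clock: 13.52
ee_pos: [0.5841, -0.0231, 0.0607]
eef_rot: [1.0, 0.001, -0.004, -0.001]
force: [0.3, 0.1, -0.7]
grip_width: 0.0078
gripper_force: 40.0
```

Request:
carry_out:
  targets:
    - [0, 0, 0, 0, 0.3, 0.6, 0.5]
    - [0, 0, 0, 0, 0, 0.3, 0.5]

```text
clock: 13.78
ee_pos: [0.5879, -0.0271, 0.0568]
eef_rot: [1.0, 0.0, 0.001, 0.0]
force: [1.6, 0.9, -2.3]
grip_width: 0.0079
gripper_force: 40.0
```

Request:
carry_out:
  targets:
    - [0, 0, 0, 0, 0, 0.2, 0.5]
    - [0, 0, 0, 0, 0, 0, 0.5]

```text
clock: 14.02
ee_pos: [0.5873, -0.0267, 0.0542]
eef_rot: [1.0, 0.001, 0.0, 0.0]
force: [0.9, -0.0, -2.4]
grip_width: 0.0078
gripper_force: 40.0
```

Not touching yet; go on down.

Request:
carry_out:
  targets:
    - [0, 0, 0, 0, 0, 0.2, 0.5]
    - [0, 0, 0, 0, 0, 0, 0.5]

```text
clock: 14.28
ee_pos: [0.5873, -0.0266, 0.0519]
eef_rot: [1.0, 0.001, 0.0, 0.0]
force: [-0.1, -1.2, -1.1]
grip_width: 0.0077
gripper_force: 40.0
```

Request:
carry_out:
  targets:
    - [0, 0, 0, 0, 0, 0.2, 0.5]
    - [0, 0, 0, 0, 0, 0, 0.5]

```text
clock: 14.52
ee_pos: [0.5873, -0.0266, 0.0518]
eef_rot: [1.0, 0.001, 0.001, 0.0]
force: [-6.3, -0.0, 15.2]
grip_width: 0.0075
gripper_force: 40.0
```

Contact at z=0.0518, as predicted. Release it, then go for the middle copper coupon.

Request:
carry_out:
  targets:
    - [0, 0, 0, 0, 0, -0.1, 2.6]
    - [0, 0, 0, 0, 0, 0, 2.6]
    - [0, 0, 0, 0, 0, 0, 2.6]
    - [0, 0, 0, 0, 0, -3, 2.8]
    - [0, 0, 0, 0, 0, -5, 3]

```text
clock: 15.15
ee_pos: [0.5859, -0.0265, 0.1296]
eef_rot: [1.0, 0.001, -0.002, -0.0]
force: [0.7, 0.5, 0.8]
grip_width: 0.0297
gripper_force: 0.0
```

```bash
python3 - <<'E'
from h import *
plan([('yaw',-1.2),('to',.5418,.0426,.131),('to',.5418,.0426,.051,4)])
E
```

```text
at [ 0.5859 -0.0265  0.1296] yaw 0.1 tilt 0.28 w 0.0297 t 15.2 F [0.7 0.5 0.8]
yaw: 1 rows az 1.3
to (0.5418, 0.0426, 0.131) : 2 rows [-2.28 -3.41 -0.07]
to (0.5418, 0.0426, 0.051) : 3 rows [ 0.   -0.    2.67]
```

Request:
carry_out:
  targets:
    - [0, 0, 1.3, 0, 0, 0, 3]
    - [0, 0, 0, -2.3, -3.4, 0, 3]
    - [0, 0, 0, -2.3, -3.4, 0, 3]
    - [0, 0, 0, 0, 0, 3.8, 3]
    - [0, 0, 0, 0, 0, 3.8, 3]

```text
clock: 15.78
ee_pos: [0.5422, 0.043, 0.0535]
eef_rot: [1.0, -0.01, 0.0, 0.0]
force: [0.3, -1.1, -0.1]
grip_width: 0.0302
gripper_force: 0.0
```

Request:
carry_out:
  targets:
    - [0, 0, 0, 0, 0, 0.2, 3]
    - [0, 0, 0, 0, 0, 0, 0.5]
    - [0, 0, 0, 0, 0, 0, 0.5]
    - [0, 0, 0, 0, 0, 0, 0.5]
    - [0, 0, 0, 0, 0, 0, 0.5]

```text
clock: 16.4
ee_pos: [0.5433, 0.0423, 0.0539]
eef_rot: [1.0, -0.011, 0.001, 0.0]
force: [-0.1, -0.1, 6.5]
grip_width: 0.0075
gripper_force: 40.0
```

Request:
carry_out:
  targets:
    - [0, 0, 0, 0, 0, 0, 0.5]

```text
clock: 16.52
ee_pos: [0.5433, 0.0423, 0.0539]
eef_rot: [1.0, -0.011, 0.001, 0.0]
force: [-0.3, -0.6, 5.1]
grip_width: 0.0081
gripper_force: 40.0
```

Request:
carry_out:
  targets:
    - [0, 0, 0, 0, 0, -3, 0.5]
    - [0, 0, 0, 0, 0, -6, 0.5]
    - [0, 0, 0, 0, 0, -6, 0.5]
    - [0, 0, -10.5, 0, 0, 0, 0.5]
    - [0, 0, -10.5, 0, 0, 0, 0.5]

```text
clock: 17.15
ee_pos: [0.5425, 0.0424, 0.2036]
eef_rot: [0.985, 0.175, 0.001, 0.0]
force: [-1.3, -0.3, -2.7]
grip_width: 0.0074
gripper_force: 40.0
```

Request:
carry_out:
  targets:
    - [0, 0, -10.5, 0, 0, 0, 0.5]
    - [0, 0, -10.5, 0, 0, 0, 0.5]
    - [0, 0, -10.5, 0, 0, 0, 0.5]
    - [0, 0, -10.5, 0, 0, 0, 0.5]
    - [0, 0, -10.5, 0, 0, 0, 0.5]

```text
clock: 17.77
ee_pos: [0.5422, 0.0423, 0.2025]
eef_rot: [0.806, 0.592, -0.0, -0.0]
force: [-0.2, 0.7, -1.8]
grip_width: 0.0078
gripper_force: 40.0
```

Request:
carry_out:
  targets:
    - [0, 0, -10.5, 0, 0, 0, 0.5]
    - [0, 0, -10.2, 0, 0, 0, 0.5]
    - [0, 0, 0, 0, 0, 0, 0.5]

```text
clock: 18.15
ee_pos: [0.5422, 0.0423, 0.2025]
eef_rot: [0.689, 0.725, -0.0, -0.0]
force: [0.0, 0.4, -2.1]
grip_width: 0.0079
gripper_force: 40.0
```

```bash
python3 - <<'E'
from h import *
plan([('to',.5514,-.2943,.20),('to',.5514,-.2943,.103,5)])
E
```

```text
at [0.5422 0.0423 0.2025] yaw 92.9 tilt 0.04 w 0.0079 t 18.1 F [ 0.   0.4 -2.1]
to (0.5514, -0.2943, 0.2) : 7 rows [-4.81 -0.11  0.04]
to (0.5514, -0.2943, 0.103) : 2 rows [0.   0.   4.85]
```

Request:
carry_out:
  targets:
    - [0, 0, 0, -4.8, -0.1, 0, 0.5]
    - [0, 0, 0, -4.8, -0.1, 0, 0.5]
    - [0, 0, 0, -4.8, -0.1, 0, 0.5]
    - [0, 0, 0, -4.8, -0.1, 0, 0.5]
    - [0, 0, 0, -4.8, -0.1, 0, 0.5]

```text
clock: 18.77
ee_pos: [0.5498, -0.1991, 0.2027]
eef_rot: [0.69, 0.724, -0.0, -0.0]
force: [0.6, -0.3, -2.8]
grip_width: 0.0076
gripper_force: 40.0
```

Request:
carry_out:
  targets:
    - [0, 0, 0, -4.8, -0.1, 0, 0.5]
    - [0, 0, 0, -4.8, -0.1, 0, 0.5]
    - [0, 0, 0, 0, 0, 5, 0.5]
    - [0, 0, 0, 0, 0, 4.8, 0.5]
    - [0, 0, 0, 0, 0, 0, 0.5]

```text
clock: 19.4
ee_pos: [0.5506, -0.2921, 0.1008]
eef_rot: [0.69, 0.724, -0.001, -0.005]
force: [0.6, 0.5, -1.8]
grip_width: 0.0079
gripper_force: 40.0
```

Request:
carry_out:
  targets:
    - [0, 0, 0, 0, 0, 0.4, 0.5]
    - [0, 0, 0, 0, 0, 0, 0.5]

```text
clock: 19.65
ee_pos: [0.5541, -0.294, 0.1029]
eef_rot: [0.689, 0.725, 0.0, 0.002]
force: [0.8, 0.5, -2.3]
grip_width: 0.0077
gripper_force: 40.0
```

Request:
carry_out:
  targets:
    - [0, 0, 0, 0, 0, 0.3, 0.5]
    - [0, 0, 0, 0, 0, 0, 0.5]

```text
clock: 19.9
ee_pos: [0.5531, -0.2935, 0.0983]
eef_rot: [0.689, 0.725, 0.0, 0.0]
force: [0.1, -0.2, -1.7]
grip_width: 0.0078
gripper_force: 40.0
```

Expect contact at z = 0.094.

Request:
carry_out:
  targets:
    - [0, 0, 0, 0, 0, 0.25, 0.5]
    - [0, 0, 0, 0, 0, 0, 0.5]

```text
clock: 20.15
ee_pos: [0.5529, -0.2935, 0.095]
eef_rot: [0.689, 0.725, -0.0, -0.0]
force: [0.4, 0.5, -2.1]
grip_width: 0.0076
gripper_force: 40.0
```

Request:
carry_out:
  targets:
    - [0, 0, 0, 0, 0, 0.2, 0.5]
    - [0, 0, 0, 0, 0, 0, 0.5]

```text
clock: 20.4
ee_pos: [0.5531, -0.2937, 0.0939]
eef_rot: [0.689, 0.725, -0.0, 0.0]
force: [-2.1, -0.6, 4.2]
grip_width: 0.0077
gripper_force: 40.0
```

Request:
carry_out:
  targets:
    - [0, 0, 0, 0, 0, -0.1, 2.6]
    - [0, 0, 0, 0, 0, 0, 2.6]
    - [0, 0, 0, 0, 0, 0, 2.6]
    - [0, 0, 0, 0, 0, -4, 2.8]
    - [0, 0, 0, 0, 0, -6, 3]

```text
clock: 21.02
ee_pos: [0.5521, -0.293, 0.1933]
eef_rot: [0.689, 0.725, -0.0, -0.002]
force: [1.0, -0.1, 0.2]
grip_width: 0.0297
gripper_force: 0.0
```

```bash
cat >> m.py <<'E'
def oranges():
    for n in('scene','side'):
        im=snap(n);H,S,V=cv2.split(cv2.cvtColor(im,cv2.COLOR_BGR2HSV))
        k,l,s,c=cv2.connectedComponentsWithStats(((H<14)&(S>110)&(V>60)).astype(np.uint8))
        print(n,[(s[i,4],np.round(c[i],1).tolist()) for i in range(1,k) if s[i,4]>40])
E
python3 - <<'E'
from m import *
oranges()
plan([('to',.54,-.05,.19),('yaw',40),('to',.6179,.1191,.14),('to',.6179,.1191,.051,4)])
E
```

```text
scene [(np.int32(94), [197.2, 192.9]), (np.int32(184), [287.6, 206.1]), (np.int32(401), [148.7, 210.9]), (np.int32(237), [288.7, 242.1]), (np.int32(64), [348.6, 231.5])]
side [(np.int32(110), [371.4, 96.2]), (np.int32(715), [429.8, 108.6]), (np.int32(212), [270.8, 154.4]), (np.int32(58), [271.6, 171.4]), (np.int32(264), [185.0, 206.8]), (np.int32(48), [139.0, 211.2]), (np.int32(268), [222.5, 224.5])]
at [ 0.5558 -0.2953  0.2015] yaw 93.0 tilt 0.75 w 0.0302 t 21.1 F [0.9 0.  0.1]
to (0.54, -0.05, 0.19) : 5 rows [ 4.92 -0.06  0.23]
yaw: 5 rows az 10.6
to (0.6179, 0.1191, 0.14) : 4 rows [ 4.21 -1.99  1.25]
to (0.6179, 0.1191, 0.051) : 3 rows [0.   0.   2.97]
```

Request:
carry_out:
  targets:
    - [0, 0, 0, 4.9, -0.1, 0, 3]
    - [0, 0, 0, 4.9, -0.1, 0, 3]
    - [0, 0, 0, 4.9, -0.1, 0, 3]
    - [0, 0, 0, 4.9, -0.1, 0, 3]
    - [0, 0, 0, 4.9, -0.1, 0, 3]

```text
clock: 21.75
ee_pos: [0.535, -0.0476, 0.194]
eef_rot: [0.689, 0.725, 0.0, 0.0]
force: [0.6, -0.3, -0.5]
grip_width: 0.0304
gripper_force: 0.0
```

Request:
carry_out:
  targets:
    - [0, 0, 10.6, 0, 0, 0, 3]
    - [0, 0, 10.6, 0, 0, 0, 3]
    - [0, 0, 10.6, 0, 0, 0, 3]
    - [0, 0, 10.6, 0, 0, 0, 3]
    - [0, 0, 10.6, 0, 0, 0, 3]

```text
clock: 22.38
ee_pos: [0.5352, -0.0491, 0.1939]
eef_rot: [0.941, 0.339, -0.0, -0.0]
force: [-0.6, -0.0, 0.7]
grip_width: 0.0299
gripper_force: 0.0
```

Request:
carry_out:
  targets:
    - [0, 0, 0, 4.2, -2, 1.2, 3]
    - [0, 0, 0, 4.2, -2, 1.2, 3]
    - [0, 0, 0, 4.2, -2, 1.2, 3]
    - [0, 0, 0, 4.2, -2, 1.2, 3]
    - [0, 0, 0, 0, 0, 0, 3]

```text
clock: 23.0
ee_pos: [0.6125, 0.123, 0.1443]
eef_rot: [0.939, 0.344, -0.001, -0.0]
force: [1.2, 0.2, 0.4]
grip_width: 0.0303
gripper_force: 0.0
```

```bash
python3 - <<'E'
from h import *
plan([('yaw',40),('to',.6179,.1191,.051,4)])
E
```

```text
at [0.6125 0.123  0.1443] yaw 40.2 tilt 0.11 w 0.0303 t 23.0 F [1.2 0.2 0.4]
yaw: 1 rows az 0.2
to (0.6179, 0.1191, 0.051) : 3 rows [0.06 0.21 3.11]
```

Request:
carry_out:
  targets:
    - [0, 0, 0, 0.1, 0.2, 3, 3]
    - [0, 0, 0, 0, 0.2, 3, 3]
    - [0, 0, 0, 0.1, 0.2, 3, 3]
    - [0, 0, 0, 0, 0, 0.2, 3]
    - [0, 0, 0, 0, 0, 0, 3]

```text
clock: 23.62
ee_pos: [0.6184, 0.1163, 0.0552]
eef_rot: [0.94, 0.342, 0.001, 0.0]
force: [0.6, -0.4, 0.9]
grip_width: 0.0298
gripper_force: 0.0
```

Request:
carry_out:
  targets:
    - [0, 0, 0, 0, 0, 0, 0.5]
    - [0, 0, 0, 0, 0, 0, 0.5]
    - [0, 0, 0, 0, 0, 0, 0.5]
    - [0, 0, 0, 0, 0, 0, 0.5]
    - [0, 0, 0, 0, 0, 0, 0.5]

```text
clock: 24.25
ee_pos: [0.6182, 0.117, 0.0549]
eef_rot: [0.94, 0.342, 0.0, 0.0]
force: [-2.6, 0.3, 5.8]
grip_width: 0.0078
gripper_force: 40.0
```

Request:
carry_out:
  targets:
    - [0, 0, 0, 0, 0, -3, 0.5]
    - [0, 0, 0, 0, 0, -6, 0.5]
    - [0, 0, 0, 0, 0, -5.5, 0.5]
    - [0, 0, -10.6, 0, 0, 0, 0.5]
    - [0, 0, -10.6, 0, 0, 0, 0.5]

```text
clock: 24.88
ee_pos: [0.618, 0.1167, 0.1996]
eef_rot: [0.859, 0.511, 0.0, 0.0]
force: [-0.5, -0.2, -1.8]
grip_width: 0.0077
gripper_force: 40.0
```

Request:
carry_out:
  targets:
    - [0, 0, -10.6, 0, 0, 0, 0.5]
    - [0, 0, -10.6, 0, 0, 0, 0.5]
    - [0, 0, -10.6, 0, 0, 0, 0.5]
    - [0, 0, 0, 0, 0, 0, 0.5]

```text
clock: 25.38
ee_pos: [0.6178, 0.1167, 0.1986]
eef_rot: [0.689, 0.725, -0.0, -0.0]
force: [-0.2, -0.9, -3.4]
grip_width: 0.0082
gripper_force: 40.0
```

```bash
python3 - <<'E'
from h import *
plan([('yaw',93),('to',.4765,-.298,.20),('to',.4765,-.298,.099,5)])
E
```

```text
at [0.6178 0.1167 0.1986] yaw 92.9 tilt 0.06 w 0.0082 t 25.4 F [-0.2 -0.9 -3.4]
yaw: 1 rows az -0.1
to (0.4765, -0.298, 0.2) : 8 rows [-5.08 -2.04 -0.02]
to (0.4765, -0.298, 0.099) : 3 rows [0.   0.   3.37]
```

Request:
carry_out:
  targets:
    - [0, 0, 0, -5.1, -2.05, 0, 0.5]
    - [0, 0, 0, -5.1, -2.05, 0, 0.5]
    - [0, 0, 0, -5.1, -2.05, 0, 0.5]
    - [0, 0, 0, -5.1, -2.05, 0, 0.5]
    - [0, 0, 0, -5.1, -2.05, 0, 0.5]

```text
clock: 26.0
ee_pos: [0.5281, -0.1448, 0.1992]
eef_rot: [0.69, 0.724, -0.0, 0.0]
force: [0.3, -1.8, -2.0]
grip_width: 0.0078
gripper_force: 40.0
```

Request:
carry_out:
  targets:
    - [0, 0, 0, -5.1, -2.05, 0, 0.5]
    - [0, 0, 0, -5.1, -2.05, 0, 0.5]
    - [0, 0, 0, -5, -2, 0, 0.5]
    - [0, 0, 0, 0, 0, 5, 0.5]
    - [0, 0, 0, 0, 0, 0, 0.5]

```text
clock: 26.62
ee_pos: [0.4735, -0.297, 0.146]
eef_rot: [0.69, 0.724, -0.0, -0.004]
force: [0.4, 0.4, -1.4]
grip_width: 0.0076
gripper_force: 40.0
```

```bash
python3 - <<'E'
from h import *
plan([('to',.4765,-.298,.098,5)])
E
```

```text
at [ 0.4735 -0.297   0.146 ] yaw 92.7 tilt 0.49 w 0.0076 t 26.6 F [ 0.4  0.4 -1.4]
to (0.4765, -0.298, 0.098) : 1 rows [-0.11  0.3   4.8 ]
```

Request:
carry_out:
  targets:
    - [0, 0, 0, 0, 0.1, 2.4, 0.5]
    - [0, 0, 0, 0, 0, 2.4, 0.5]
    - [0, 0, 0, 0, 0, 0, 0.5]

```text
clock: 27.0
ee_pos: [0.4769, -0.2971, 0.1012]
eef_rot: [0.689, 0.725, -0.0, -0.001]
force: [-1.1, 0.2, -0.8]
grip_width: 0.0078
gripper_force: 40.0
```

Request:
carry_out:
  targets:
    - [0, 0, 0, 0, 0, 0.2, 0.5]
    - [0, 0, 0, 0, 0, 0, 0.5]

```text
clock: 27.25
ee_pos: [0.4776, -0.2983, 0.1006]
eef_rot: [0.689, 0.725, 0.0, 0.001]
force: [-0.3, 0.3, -1.6]
grip_width: 0.0078
gripper_force: 40.0
```

Request:
carry_out:
  targets:
    - [0, 0, 0, 0, 0, 0.2, 0.5]
    - [0, 0, 0, 0, 0, 0, 0.5]

```text
clock: 27.5
ee_pos: [0.4768, -0.2981, 0.0974]
eef_rot: [0.689, 0.725, -0.0, 0.0]
force: [-0.0, 0.1, -1.2]
grip_width: 0.008
gripper_force: 40.0
```

Request:
carry_out:
  targets:
    - [0, 0, 0, 0, 0, 0.2, 0.5]
    - [0, 0, 0, 0, 0, 0, 0.5]

```text
clock: 27.75
ee_pos: [0.4768, -0.2981, 0.0951]
eef_rot: [0.689, 0.725, -0.0, -0.0]
force: [-1.4, -0.4, -2.2]
grip_width: 0.0078
gripper_force: 40.0
```

Request:
carry_out:
  targets:
    - [0, 0, 0, 0, 0, 0.15, 0.5]
    - [0, 0, 0, 0, 0, 0, 0.5]

```text
clock: 28.0
ee_pos: [0.4768, -0.2984, 0.0949]
eef_rot: [0.689, 0.725, -0.0, 0.0]
force: [-3.3, 1.3, 8.1]
grip_width: 0.0078
gripper_force: 40.0
```

Request:
carry_out:
  targets:
    - [0, 0, 0, 0, 0, -0.1, 2.6]
    - [0, 0, 0, 0, 0, 0, 2.6]
    - [0, 0, 0, 0, 0, 0, 2.6]
    - [0, 0, 0, 0, 0, -4, 2.8]
    - [0, 0, 0, 0, 0, -6, 3]

```text
clock: 28.62
ee_pos: [0.476, -0.2974, 0.194]
eef_rot: [0.689, 0.725, -0.0, -0.002]
force: [0.7, -0.2, -0.0]
grip_width: 0.0298
gripper_force: 0.0
```

```bash
python3 - <<'E'
from m import *
oranges()
plan([('to',.4645,.1189,.17),('yaw',49.4)])
E
```

```text
scene [(np.int32(752), [151.5, 203.1]), (np.int32(89), [197.1, 193.1]), (np.int32(179), [287.6, 206.1]), (np.int32(64), [348.6, 231.5])]
side [(np.int32(110), [371.4, 96.2]), (np.int32(714), [429.9, 108.6]), (np.int32(209), [271.0, 154.2]), (np.int32(223), [288.4, 159.6]), (np.int32(69), [271.7, 171.3]), (np.int32(48), [139.0, 211.2]), (np.int32(268), [222.5, 224.5])]
at [ 0.4794 -0.3001  0.2011] yaw 93.0 tilt 0.70 w 0.0297 t 28.7 F [-0.4 -1.   0.7]
to (0.4645, 0.1189, 0.17) : 8 rows [5.24 0.09 0.39]
yaw: 5 rows az 8.7
```

Request:
carry_out:
  targets:
    - [0, 0, 0, 5.2, 0.1, 0.4, 3]
    - [0, 0, 0, 5.2, 0.1, 0.4, 3]
    - [0, 0, 0, 5.2, 0.1, 0.4, 3]
    - [0, 0, 0, 5.2, 0.1, 0.4, 3]
    - [0, 0, 0, 5.2, 0.1, 0.4, 3]

```text
clock: 29.35
ee_pos: [0.4681, -0.0366, 0.1744]
eef_rot: [0.689, 0.725, 0.0, 0.0]
force: [1.4, 0.2, -0.0]
grip_width: 0.0298
gripper_force: 0.0
```

Request:
carry_out:
  targets:
    - [0, 0, 0, 5.2, 0.1, 0.4, 3]
    - [0, 0, 0, 5.2, 0.1, 0.4, 3]
    - [0, 0, 0, 5.2, 0.1, 0.4, 3]
    - [0, 0, 8.7, 0, 0, 0, 3]
    - [0, 0, 8.7, 0, 0, 0, 3]

```text
clock: 29.98
ee_pos: [0.463, 0.1187, 0.1622]
eef_rot: [0.791, 0.612, -0.0, -0.0]
force: [-1.1, 0.0, 0.3]
grip_width: 0.0299
gripper_force: 0.0
```

Request:
carry_out:
  targets:
    - [0, 0, 8.7, 0, 0, 0, 3]
    - [0, 0, 8.7, 0, 0, 0, 3]
    - [0, 0, 8.7, 0, 0, 0, 3]
    - [0, 0, 0, 0, 0, 0, 3]

```text
clock: 30.48
ee_pos: [0.4632, 0.1178, 0.1624]
eef_rot: [0.908, 0.419, -0.0, -0.0]
force: [-0.5, -0.4, -0.0]
grip_width: 0.0303
gripper_force: 0.0
```

```bash
python3 - <<'E'
from m import *
plan([('yaw',49.4),('to',.4645,.1189,.053,4)])
E
```

```text
at [0.4632 0.1178 0.1624] yaw 49.6 tilt 0.01 w 0.0303 t 30.5 F [-0.5 -0.4 -0. ]
yaw: 1 rows az 0.2
to (0.4645, 0.1189, 0.053) : 3 rows [0.06 0.01 3.65]
```

Request:
carry_out:
  targets:
    - [0, 0, 0, 0.1, 0, 3.7, 3]
    - [0, 0, 0, 0.1, 0, 3.7, 3]
    - [0, 0, 0, 0, 0, 3.6, 3]
    - [0, 0, 0, 0, 0, 0, 3]
    - [0, 0, 0, 0, 0, 0, 0.5]

```text
clock: 31.1
ee_pos: [0.4653, 0.1193, 0.0536]
eef_rot: [0.908, 0.419, 0.001, 0.0]
force: [0.4, -0.5, 0.9]
grip_width: 0.0241
gripper_force: 0.0
```

Request:
carry_out:
  targets:
    - [0, 0, 0, 0, 0, 0, 0.5]
    - [0, 0, 0, 0, 0, 0, 0.5]
    - [0, 0, 0, 0, 0, 0, 0.5]
    - [0, 0, 0, 0, 0, 0, 0.5]

```text
clock: 31.6
ee_pos: [0.4652, 0.1194, 0.0539]
eef_rot: [0.908, 0.419, 0.001, 0.0]
force: [-0.8, -0.5, 7.2]
grip_width: 0.0078
gripper_force: 40.0
```

Request:
carry_out:
  targets:
    - [0, 0, 0, 0, 0, -3, 0.5]
    - [0, 0, 0, 0, 0, -6, 0.5]
    - [0, 0, 0, 0, 0, -5.5, 0.5]
    - [0, 0, -8.7, 0, 0, 0, 0.5]
    - [0, 0, -8.7, 0, 0, 0, 0.5]

```text
clock: 32.22
ee_pos: [0.4646, 0.1193, 0.1987]
eef_rot: [0.833, 0.553, 0.001, 0.001]
force: [-1.8, 0.3, -2.4]
grip_width: 0.0075
gripper_force: 40.0
```

Request:
carry_out:
  targets:
    - [0, 0, -8.7, 0, 0, 0, 0.5]
    - [0, 0, -8.7, 0, 0, 0, 0.5]
    - [0, 0, -8.7, 0, 0, 0, 0.5]
    - [0, 0, 0, 0, 0, 0, 0.5]

```text
clock: 32.72
ee_pos: [0.4643, 0.1192, 0.1978]
eef_rot: [0.689, 0.725, -0.0, 0.0]
force: [-0.0, 0.3, -2.0]
grip_width: 0.0079
gripper_force: 40.0
```

```bash
python3 - <<'E'
from m import *
plan([('yaw',93),('to',.402,-.3017,.20)])
E
```

```text
at [0.4643 0.1192 0.1978] yaw 92.9 tilt 0.01 w 0.0079 t 32.7 F [-0.   0.3 -2. ]
yaw: 1 rows az -0.1
to (0.402, -0.3017, 0.2) : 8 rows [-5.21 -1.05 -0.03]
```

Request:
carry_out:
  targets:
    - [0, 0, 0, -5.2, -1.05, 0, 0.5]
    - [0, 0, 0, -5.2, -1.05, 0, 0.5]
    - [0, 0, 0, -5.2, -1.05, 0, 0.5]
    - [0, 0, 0, -5.2, -1.05, 0, 0.5]
    - [0, 0, 0, -5.2, -1.05, 0, 0.5]

```text
clock: 33.35
ee_pos: [0.4251, -0.1447, 0.198]
eef_rot: [0.69, 0.724, 0.0, 0.0]
force: [0.3, 0.5, -1.7]
grip_width: 0.0078
gripper_force: 40.0
```

Request:
carry_out:
  targets:
    - [0, 0, 0, -5.2, -1.05, 0, 0.5]
    - [0, 0, 0, -5.2, -1.05, 0, 0.5]
    - [0, 0, 0, -5.2, -1, 0, 0.5]
    - [0, 0, 0, 0, 0, 5, 0.5]
    - [0, 0, 0, 0, 0, 0, 0.5]

```text
clock: 33.98
ee_pos: [0.4006, -0.2991, 0.145]
eef_rot: [0.69, 0.724, 0.0, -0.004]
force: [0.9, -0.3, -1.4]
grip_width: 0.0077
gripper_force: 40.0
```

Request:
carry_out:
  targets:
    - [0, 0, 0, 0, 0, 2.5, 0.5]
    - [0, 0, 0, 0, 0, 2, 0.5]
    - [0, 0, 0, 0, 0, 0, 0.5]

```text
clock: 34.35
ee_pos: [0.4029, -0.2997, 0.1032]
eef_rot: [0.689, 0.725, 0.0, -0.001]
force: [0.3, 0.5, -1.5]
grip_width: 0.0077
gripper_force: 40.0
```

Request:
carry_out:
  targets:
    - [0, 0, 0, 0, 0, 0.4, 0.5]
    - [0, 0, 0, 0, 0, 0.3, 0.5]
    - [0, 0, 0, 0, 0, 0, 0.5]

```text
clock: 34.72
ee_pos: [0.4029, -0.3005, 0.0961]
eef_rot: [0.689, 0.725, -0.0, 0.0]
force: [0.5, 0.5, -3.1]
grip_width: 0.0077
gripper_force: 40.0
```

Request:
carry_out:
  targets:
    - [0, 0, 0, 0, 0, 0.15, 0.5]
    - [0, 0, 0, 0, 0, 0, 0.5]

```text
clock: 34.98
ee_pos: [0.4027, -0.3005, 0.0942]
eef_rot: [0.689, 0.725, -0.0, 0.0]
force: [-1.1, -0.2, -1.1]
grip_width: 0.0079
gripper_force: 40.0
```

Request:
carry_out:
  targets:
    - [0, 0, 0, 0, 0, 0.1, 0.5]
    - [0, 0, 0, 0, 0, 0, 2.6]
    - [0, 0, 0, 0, 0, 0, 2.6]
    - [0, 0, 0, 0, 0, 0, 2.6]
    - [0, 0, 0, 0, 0, -4, 2.8]

```text
clock: 35.6
ee_pos: [0.4015, -0.2993, 0.1314]
eef_rot: [0.689, 0.725, 0.0, -0.003]
force: [0.8, -0.2, -0.3]
grip_width: 0.0278
gripper_force: 0.0
```

```bash
python3 - <<'E'
from m import *
plan([('to',.402,-.3,.27),('yaw',0),('to',.37,.35,.28)])
E
```

```text
at [ 0.4015 -0.2993  0.1314] yaw 93.0 tilt 0.37 w 0.0278 t 35.6 F [ 0.8 -0.2 -0.3]
to (0.402, -0.3, 0.27) : 3 rows [-0.03  0.02 -4.62]
yaw: 9 rows az 10.3
to (0.37, 0.35, 0.28) : 12 rows [-0.27 -5.42 -0.08]
```

Request:
carry_out:
  targets:
    - [0, 0, 0, 0, 0, -5, 6]
    - [0, 0, 0, 5, 0, -2, 6]
    - [0, 0, 0, 5, 0, -3, 6]
    - [0, 0, 0, 5, 0, -3, 6]
    - [0, 0, 10.3, 0, 0, 0, 6]

```text
clock: 36.22
ee_pos: [0.3955, -0.1484, 0.2656]
eef_rot: [0.751, 0.66, 0.001, 0.002]
force: [-0.3, 0.0, 0.0]
grip_width: 0.0595
gripper_force: 0.0
```

Request:
carry_out:
  targets:
    - [0, 0, 10.3, 0, 0, 0, 6]
    - [0, 0, 10.3, 0, 0, 0, 6]
    - [0, 0, 10.3, 0, 0, 0, 6]
    - [0, 0, 10.3, 0, 0, 0, 6]
    - [0, 0, 10.3, 0, 0, 0, 6]

```text
clock: 36.85
ee_pos: [0.3949, -0.1506, 0.2632]
eef_rot: [0.964, 0.266, -0.0, 0.0]
force: [0.1, 0.3, -0.0]
grip_width: 0.06
gripper_force: 0.0
```

Request:
carry_out:
  targets:
    - [0, 0, 10.3, 0, 0, 0, 6]
    - [0, 0, 10.3, 0, 0, 0, 6]
    - [0, 0, 10.3, 0, 0, 0, 6]
    - [0, 0, 0, 0, -5.5, 0, 6]
    - [0, 0, 0, 0, -5.5, 0, 6]

```text
clock: 37.48
ee_pos: [0.3943, -0.0399, 0.2631]
eef_rot: [1.0, 0.001, 0.0, -0.0]
force: [0.7, 0.3, 0.4]
grip_width: 0.0599
gripper_force: 0.0
```

Request:
carry_out:
  targets:
    - [0, 0, 0, 0, -5.5, 0, 6]
    - [0, 0, 0, 0, -5.5, 0, 6]
    - [0, 0, 0, 0, -5.5, 0, 6]
    - [0, 0, 0, 0, -5.5, 0, 6]
    - [0, 0, 0, 0, -5.5, 0, 6]

```text
clock: 38.1
ee_pos: [0.3929, 0.2362, 0.2633]
eef_rot: [1.0, 0.002, 0.0, 0.0]
force: [0.6, -0.7, 0.1]
grip_width: 0.0598
gripper_force: 0.0
```

Request:
carry_out:
  targets:
    - [0, 0, 0, 0, -5.5, 0, 6]
    - [0, 0, 0, 0, -5.5, 0, 6]
    - [0, 0, 0, 0, 0, 0, 6]

```text
clock: 38.48
ee_pos: [0.3919, 0.3473, 0.2625]
eef_rot: [1.0, 0.005, -0.0, -0.0]
force: [0.1, -0.3, 0.8]
grip_width: 0.06
gripper_force: 0.0
```

```bash
python3 - <<'E'
from m import *
plan([])
k=viewer.get_calibration('wrist');w=snap('wrist','w5.png')
json.dump({x:np.array(k[x]).tolist() for x in k},open('w5.json','w'))
s=snap('scene','a5.png')
o=np.zeros((600,800,3),np.uint8)
o[:360,:480]=cv2.resize(w,(480,360)); o[360:,:320]=cv2.resize(s[160:260,60:193],(320,240),interpolation=cv2.INTER_CUBIC)
o[360:,320:640]=cv2.resize(s[180:270,200:320],(320,240),interpolation=cv2.INTER_CUBIC)
o[:360,480:]=cv2.resize(w[0:180,100:260],(320,360),interpolation=cv2.INTER_CUBIC)
cv2.imwrite('pics/c5.png',o)
E
```

```text
at [0.3919 0.3473 0.2625] yaw 0.5 tilt 0.04 w 0.0600 t 38.5 F [ 0.1 -0.3  0.8]
```

View pics/c5.png

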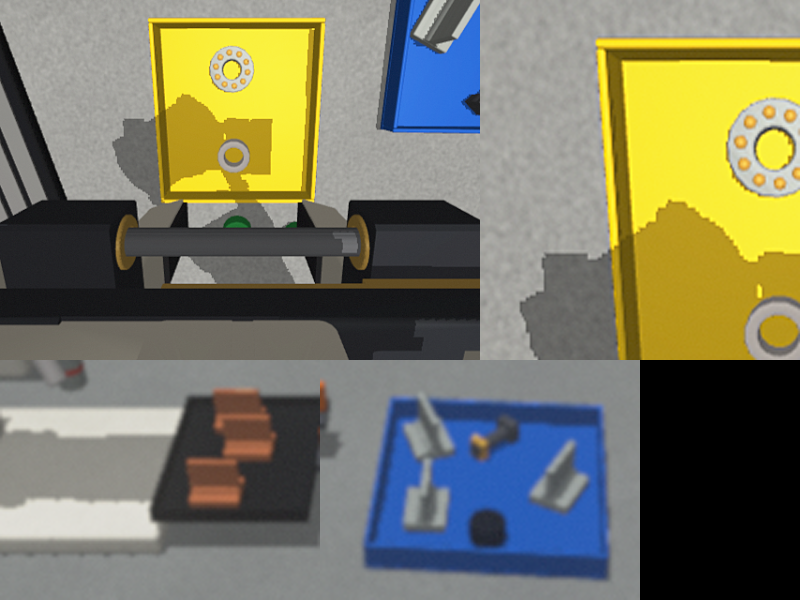

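Wrist panel: the ring with brass balls at (231,68) is the bearing and the plain one at (233,155) is the bush. The crate is in order: used coupon, 2 steel, bolt and puck. In the tray the middle coupon may have shifted, so I'll look again before placing there.

```bash
python3 - <<'E'
from m import *
w=cv2.imread('pics/w5.png');k=json.load(open('w5.json'))
H,S,V=cv2.split(cv2.cvtColor(w,cv2.COLOR_BGR2HSV))
m=((S<60)&(V>90)).astype(np.uint8);r=np.zeros_like(m);r[35:110,190:320]=m[35:110,190:320]
c=max(cv2.findContours(r,0,2)[0],key=cv2.contourArea);(u,v),rad=cv2.minEnclosingCircle(c);print(u,v,rad)
p=onz('wrist',u,v,.025,k);q=onz('wrist',u+rad,v,.025,k);print(p,np.linalg.norm(p-q))
plan([('to',p[0],p[1],.12),('to',p[0],p[1],.031,4)])
E
```

```text
246.5509796142578 73.31568908691406 24.573701858520508
[0.48476084 0.36156146 0.025     ] 0.026583874016755573
at [0.3922 0.3444 0.2627] yaw 0.4 tilt 0.08 w 0.0599 t 38.6 F [ 0.2 -0.5 -0.2]
to (np.float64(0.48476084249723617), np.float64(0.3615614613324465), 0.12) : 4 rows [ 2.32 -0.41  3.57]
to (np.float64(0.48476084249723617), np.float64(0.3615614613324465), 0.031) : 3 rows [0.   0.   2.97]
```

Request:
carry_out:
  targets:
    - [0, 0, 0, 2.3, -0.4, 3.6, 7]
    - [0, 0, 0, 2.3, -0.4, 3.6, 7]
    - [0, 0, 0, 2.3, -0.4, 3.6, 7]
    - [0, 0, 0, 2.3, -0.5, 3.5, 7]
    - [0, 0, 0, 0, 0, 0, 7]

```text
clock: 39.2
ee_pos: [0.4845, 0.3593, 0.1174]
eef_rot: [1.0, 0.001, -0.002, 0.002]
force: [-0.8, -0.1, 0.3]
grip_width: 0.0703
gripper_force: 0.0
```

Request:
carry_out:
  targets:
    - [0, 0, 0, 0, 0, 4, 7]
    - [0, 0, 0, 0, 0, 3, 7]
    - [0, 0, 0, 0, 0, 0, 7]

```text
clock: 39.58
ee_pos: [0.4834, 0.3605, 0.0499]
eef_rot: [1.0, 0.002, -0.001, 0.001]
force: [0.2, 0.4, 0.4]
grip_width: 0.0703
gripper_force: 0.0
```

```bash
python3 - <<'E'
from m import *
plan([('to',.4848,.3616,.031,4)])
E
```

```text
at [0.4834 0.3605 0.0499] yaw 0.2 tilt 0.19 w 0.0703 t 39.6 F [0.2 0.4 0.4]
to (0.4848, 0.3616, 0.031) : 1 rows [ 0.14 -0.11  1.89]
```

Request:
carry_out:
  targets:
    - [0, 0, 0, 0.1, -0.1, 1.5, 7]
    - [0, 0, 0, 0, 0, 0.2, 7]
    - [0, 0, 0, 0, 0, 0, 7]

```text
clock: 39.95
ee_pos: [0.4857, 0.3629, 0.0338]
eef_rot: [1.0, 0.002, 0.0, -0.0]
force: [-0.2, -0.0, 0.6]
grip_width: 0.0701
gripper_force: 0.0
```

Request:
carry_out:
  targets:
    - [0, 0, 0, 0, 0, 0, 4.6]
    - [0, 0, 0, 0, 0, 0, 4.6]
    - [0, 0, 0, 0, 0, 0, 4.6]
    - [0, 0, 0, 0, 0, 0, 4.6]

```text
clock: 40.45
ee_pos: [0.4857, 0.3626, 0.0335]
eef_rot: [1.0, 0.002, 0.0, 0.0]
force: [0.2, -2.2, 4.7]
grip_width: 0.0509
gripper_force: 40.0
```

Request:
carry_out:
  targets:
    - [0, 0, 0, 0, 0, -3, 4.6]
    - [0, 0, 0, 0, 0, -5, 4.6]
    - [0, 0, 0, 0, 0, -5, 4.6]
    - [0, 0, 0, 0, 0, -5, 4.6]
    - [0, 0, 0, 0, 0, -5, 4.6]

```text
clock: 41.08
ee_pos: [0.4851, 0.3628, 0.2643]
eef_rot: [1.0, 0.002, -0.0, 0.0]
force: [1.0, 0.4, -1.5]
grip_width: 0.0508
gripper_force: 40.0
```

Request:
carry_out:
  targets:
    - [0, 0, 0, -0.9, 5.3, 0, 4.6]
    - [0, 0, 0, -0.9, 5.3, 0, 4.6]
    - [0, 0, 0, -0.9, 5.3, 0, 4.6]
    - [0, 0, 0, -0.9, 5.3, 0, 4.6]
    - [0, 0, 0, -0.9, 5.3, 0, 4.6]

```text
clock: 41.7
ee_pos: [0.4411, 0.0962, 0.2629]
eef_rot: [1.0, 0.003, -0.0, -0.0]
force: [0.1, 0.1, -1.9]
grip_width: 0.051
gripper_force: 40.0
```

Request:
carry_out:
  targets:
    - [0, 0, 0, -0.9, 5.3, 0, 4.6]
    - [0, 0, 0, -0.9, 5.3, 0, 4.6]
    - [0, 0, 0, -0.9, 5.3, 0, 4.6]
    - [0, 0, 0, -0.9, 5.3, 0, 4.6]
    - [0, 0, 0, -0.9, 5.3, 0, 4.6]

```text
clock: 42.32
ee_pos: [0.3975, -0.1691, 0.2631]
eef_rot: [1.0, 0.002, 0.0, -0.0]
force: [1.3, -0.0, -2.3]
grip_width: 0.0507
gripper_force: 40.0
```

Request:
carry_out:
  targets:
    - [0, 0, 0, -0.9, 5, 0, 4.6]
    - [0, 0, 0, -0.9, 5, 0, 4.6]
    - [0, 0, 0, 0, 0, 0, 4.6]

```text
clock: 42.7
ee_pos: [0.3798, -0.2705, 0.2626]
eef_rot: [1.0, 0.0, -0.0, 0.0]
force: [0.3, 0.9, -2.2]
grip_width: 0.0511
gripper_force: 40.0
```

```bash
python3 - <<'E'
from m import *
plan([])
k=viewer.get_calibration('wrist');w=snap('wrist','w6.png')
json.dump({x:np.array(k[x]).tolist() for x in k},open('w6.json','w'))
cv2.imwrite('pics/w6b.png',cv2.resize(w,(800,600)))
E
```

```text
at [ 0.3798 -0.2705  0.2626] yaw 0.0 tilt 0.02 w 0.0511 t 42.7 F [ 0.3  0.9 -2.2]
```

View pics/w6b.png

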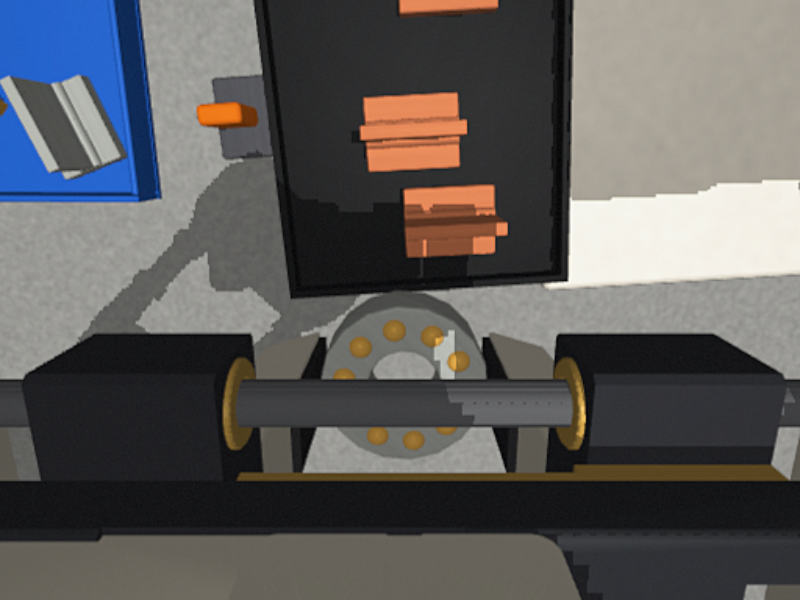

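Wrist view: all three copper coupons stand in the tray. The middle one was knocked sideways and is now at (412,130). I'll compute the room left for the bearing.

```bash
python3 - <<'E'
from m import *
k=json.load(open('w6.json'))
for n,u,v,z in[('mid far-left',363,97,.057),('mid near-left',368,170,.057),('mid web L',361,132,.1),('mid web R',466,127,.1),('mid far-right',458,94,.057),('s1 near-left',400,14,.057),('s1 near right',498,9,.057),('rim inner left lower',297,268,.045),('rim left edge upper inner',277,30,.06),('near inner',420,277,.045),('handle',209,113,.092)]:
    print(n,np.round(onz('wrist',u*.64,v*.64,z,k)[:2],4))
E
```

```text
mid far-left [ 0.4812 -0.2444]
mid near-left [ 0.4364 -0.2468]
mid web L [ 0.4586 -0.2461]
mid web R [ 0.4613 -0.3047]
mid far-right [ 0.483 -0.304]
s1 near-left [ 0.5286 -0.2677]
s1 near right [ 0.5313 -0.3268]
rim inner left lower [ 0.3685 -0.1946]
rim left edge upper inner [ 0.519  -0.1934]
near inner [ 0.362  -0.2816]
handle [ 0.4692 -0.1593]
```

Request:
carry_out:
  targets:
    - [0, 0, 0, 0, -4.8, 0, 4.6]
    - [0, 0, 0, 5, 0, 1, 4.6]
    - [0, 0, 0, 5, 0, 2, 4.6]
    - [0, 0, 0, 4.1, 0, 2, 4.6]
    - [0, 0, -10.3, 0, 0, 0, 4.6]

```text
clock: 43.38
ee_pos: [0.5229, -0.2163, 0.2104]
eef_rot: [0.995, 0.096, -0.001, -0.002]
force: [-0.2, -0.2, -1.4]
grip_width: 0.0511
gripper_force: 40.0
```

Request:
carry_out:
  targets:
    - [0, 0, -10.3, 0, 0, 0, 4.6]
    - [0, 0, -10.3, 0, 0, 0, 4.6]
    - [0, 0, -10.3, 0, 0, 0, 4.6]
    - [0, 0, -10.3, 0, 0, 0, 4.6]
    - [0, 0, -10.3, 0, 0, 0, 4.6]

```text
clock: 44.0
ee_pos: [0.5214, -0.2171, 0.213]
eef_rot: [0.855, 0.519, 0.0, -0.001]
force: [0.8, 1.0, -1.8]
grip_width: 0.0505
gripper_force: 40.0
```

Request:
carry_out:
  targets:
    - [0, 0, -10.3, 0, 0, 0, 4.6]
    - [0, 0, -10.3, 0, 0, 0, 4.6]
    - [0, 0, -10.3, 0, 0, 0, 4.6]
    - [0, 0, 0, 0, 0, 0, 4.6]

```text
clock: 44.5
ee_pos: [0.5214, -0.2175, 0.2131]
eef_rot: [0.689, 0.725, 0.0, -0.0]
force: [-0.0, -1.1, -2.7]
grip_width: 0.0508
gripper_force: 40.0
```

```bash
python3 - <<'E'
from m import *
plan([('to',.521,-.222,.10)])
E
```

```text
at [ 0.5214 -0.2175  0.2131] yaw 93.0 tilt 0.04 w 0.0508 t 44.5 F [-0.  -1.1 -2.7]
to (0.521, -0.222, 0.1) : 3 rows [-0.15 -0.02  3.77]
```

Request:
carry_out:
  targets:
    - [0, 0, 0, -0.15, 0, 3.8, 4.6]
    - [0, 0, 0, -0.15, 0, 3.8, 4.6]
    - [0, 0, 0, -0.15, 0, 3.8, 4.6]
    - [0, 0, 0, 0, 0, 1.2, 4.6]
    - [0, 0, 0, 0, 0, 0, 4.6]

```text
clock: 45.12
ee_pos: [0.5216, -0.2231, 0.0872]
eef_rot: [0.689, 0.725, -0.0, -0.0]
force: [-1.0, -0.2, -1.5]
grip_width: 0.0507
gripper_force: 40.0
```

Request:
carry_out:
  targets:
    - [0, 0, 0, 0, 0, 0.7, 4.6]
    - [0, 0, 0, 0, 0, 0, 4.6]

```text
clock: 45.38
ee_pos: [0.5218, -0.2237, 0.0809]
eef_rot: [0.689, 0.725, 0.0, 0.001]
force: [-0.2, 0.9, -1.6]
grip_width: 0.0509
gripper_force: 40.0
```

Request:
carry_out:
  targets:
    - [0, 0, 0, 0, 0, 0.4, 4.6]
    - [0, 0, 0, 0, 0, 0, 4.6]
    - [0, 0, 0, 0, 0, 0.15, 4.6]
    - [0, 0, 0, 0, 0, 0, 4.6]

```text
clock: 45.88
ee_pos: [0.5215, -0.2236, 0.0747]
eef_rot: [0.689, 0.725, -0.0, -0.0]
force: [-0.2, -0.2, -1.9]
grip_width: 0.0509
gripper_force: 40.0
```

Request:
carry_out:
  targets:
    - [0, 0, 0, 0, 0, 0.15, 4.6]
    - [0, 0, 0, 0, 0, 0, 4.6]

```text
clock: 46.12
ee_pos: [0.5217, -0.2237, 0.0735]
eef_rot: [0.689, 0.725, 0.0, 0.0]
force: [-0.5, 0.3, 1.4]
grip_width: 0.0508
gripper_force: 40.0
```

Request:
carry_out:
  targets:
    - [0, 0, 0, 0, 0, 0, 5.8]
    - [0, 0, 0, 0, 0, 0, 5.8]
    - [0, 0, 0, 0, 0, -3, 5.8]
    - [0, 0, 0, 0, 0, -5, 5.8]
    - [0, 0, 0, 0, 0, -5, 5.8]

```text
clock: 46.75
ee_pos: [0.5214, -0.2235, 0.2044]
eef_rot: [0.689, 0.725, -0.0, -0.0]
force: [-0.1, -0.8, 0.1]
grip_width: 0.0582
gripper_force: 0.0
```

```bash
python3 - <<'E'
from m import *
s=snap('scene','a7.png');d=snap('side','b7.png')
o=np.zeros((400,800,3),np.uint8)
o[:,:400]=cv2.resize(s[160:260,80:180],(400,400),interpolation=cv2.INTER_CUBIC);o[:,400:]=cv2.resize(d[100:200,230:330],(400,400),interpolation=cv2.INTER_CUBIC)
cv2.imwrite('pics/c7.png',o)
plan([('to',.469,-.1605,.17),('to',.469,-.1605,.085)])
E
```

```text
at [ 0.524  -0.2249  0.2092] yaw 93.0 tilt 0.65 w 0.0579 t 46.9 F [-0.1 -0.   0.6]
to (0.469, -0.1605, 0.17) : 2 rows [ 3.36 -2.58  1.96]
to (0.469, -0.1605, 0.085) : 2 rows [0.   0.   4.25]
```

View pics/c7.png

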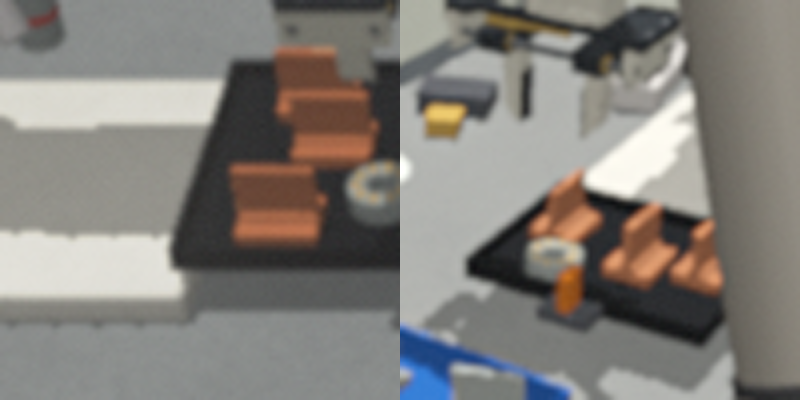

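Left (scene) the bearing lies flat at (380,190) beside three standing coupons; the side view agrees. Now the handle.

Request:
carry_out:
  newtons: 25
  targets:
    - [0, 0, 0, 3.3, -2.6, 0, 4]
    - [0, 0, 0, 3.4, -2.6, 1.9, 4]
    - [0, 0, 0, 0, 0, 2, 4]
    - [0, 0, 0, 0, 0, 0, 4]

```text
clock: 47.35
ee_pos: [0.4653, -0.1588, 0.163]
eef_rot: [0.688, 0.725, -0.0, -0.001]
force: [0.4, -0.1, 0.7]
grip_width: 0.0402
gripper_force: 0.0
```

```bash
python3 - <<'E'
from m import *
plan([('to',.469,-.1605,.085)])
E
```

```text
at [ 0.4653 -0.1588  0.163 ] yaw 93.0 tilt 0.16 w 0.0402 t 47.4 F [ 0.4 -0.1  0.7]
to (0.469, -0.1605, 0.085) : 2 rows [-0.1   0.18  3.9 ]
```

Request:
carry_out:
  targets:
    - [0, 0, 0, 0, 0.15, 3.9, 4]
    - [0, 0, 0, 0, 0.1, 3.8, 4]
    - [0, 0, 0, 0, 0, 0, 0.8]
    - [0, 0, 0, 0, 0, 0, 0.8]
    - [0, 0, 0, 0, 0, 0, 0.8]

```text
clock: 47.98
ee_pos: [0.4697, -0.1599, 0.0889]
eef_rot: [0.689, 0.725, 0.0, 0.002]
force: [0.2, 0.5, -0.1]
grip_width: 0.0146
gripper_force: 0.7
```

Request:
carry_out:
  targets:
    - [0, 0, 0, 0, 0, 0, 0.8]
    - [0, 0, 0, 0, 0, 0, 0.8]

```text
clock: 48.22
ee_pos: [0.4685, -0.1597, 0.0887]
eef_rot: [0.688, 0.726, -0.0, 0.001]
force: [-4.6, -1.8, 5.7]
grip_width: 0.0119
gripper_force: 25.0
```

Request:
carry_out:
  targets:
    - [0, 0, 0, -0.5, 0, 0, 0.8]
    - [0, 0, 0, -0.9, 0, 0, 0.8]
    - [0, 0, 0, -1.2, 0, 0, 0.8]
    - [0, 0, 0, -1.4, 0, 0, 0.8]
    - [0, 0, 0, -1.4, 0, 0, 0.8]

```text
clock: 48.85
ee_pos: [0.4719, -0.2136, 0.0887]
eef_rot: [0.688, 0.725, 0.0, 0.001]
force: [-0.3, 2.3, 5.7]
grip_width: 0.0118
gripper_force: 25.0
```

Request:
carry_out:
  targets:
    - [0, 0, 0, -1.4, 0, 0, 0.8]
    - [0, 0, 0, -1.4, 0, 0, 0.8]
    - [0, 0, 0, -1.4, 0, 0, 0.8]
    - [0, 0, 0, -1.4, 0, 0, 0.8]
    - [0, 0, 0, -1.4, 0, 0, 0.8]

```text
clock: 49.48
ee_pos: [0.4764, -0.284, 0.0888]
eef_rot: [0.688, 0.725, 0.001, 0.002]
force: [3.6, 2.2, 4.7]
grip_width: 0.0121
gripper_force: 25.0
```

Request:
carry_out:
  targets:
    - [0, 0, 0, -1.2, 0, 0, 0.8]
    - [0, 0, 0, -1.0, 0, 0, 0.8]
    - [0, 0, 0, -0.8, 0, 0, 0.8]
    - [0, 0, 0, -0.5, 0, 0, 0.8]
    - [0, 0, 0, 0, 0, 0, 0.8]

```text
clock: 50.1
ee_pos: [0.4787, -0.3197, 0.0888]
eef_rot: [0.689, 0.725, 0.0, 0.003]
force: [5.5, -1.3, 3.3]
grip_width: 0.0117
gripper_force: 25.0
```

Request:
carry_out:
  targets:
    - [0, 0, 0, -0.5, 0, 0, 0.8]
    - [0, 0, 0, -0.4, 0, 0, 0.8]
    - [0, 0, 0, 0, 0, 0, 0.8]

```text
clock: 50.48
ee_pos: [0.479, -0.3254, 0.0887]
eef_rot: [0.688, 0.725, 0.002, 0.0]
force: [5.9, 11.3, 9.5]
grip_width: 0.0118
gripper_force: 25.1
```

Request:
carry_out:
  targets:
    - [0, 0, 0, -0.4, 0, 0, 0.8]
    - [0, 0, 0, 0, 0, 0, 0.8]

```text
clock: 50.72
ee_pos: [0.479, -0.3259, 0.0886]
eef_rot: [0.688, 0.725, 0.003, -0.002]
force: [6.3, 23.1, 15.6]
grip_width: 0.0117
gripper_force: 25.1
```

```bash
python3 - <<'E'
from m import *
o=arm.get_obs();print(o['force'],o['torque'])
s=snap('scene');d=snap('side')
cv2.imwrite('pics/c8.png',np.hstack([cv2.resize(s[90:250,30:230],(400,320),interpolation=cv2.INTER_CUBIC),cv2.resize(d[40:200,220:420],(400,320),interpolation=cv2.INTER_CUBIC)]))
E
```

```text
[ 6.25907072 23.12031307 15.55253514] [ 3.76123791 -1.12091585  0.26017144]
```

View pics/c8.png

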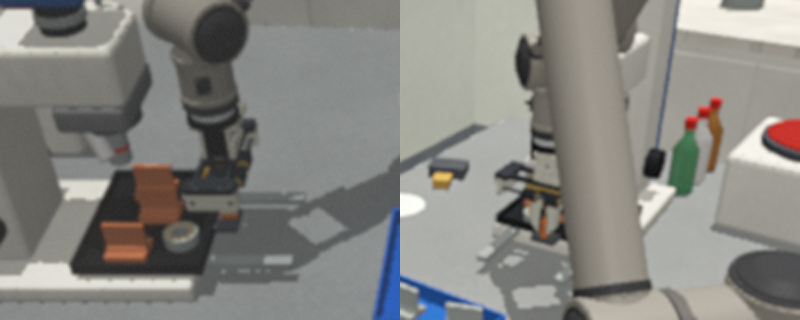

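Torque over force puts the reaction at handle level, so this is the tray's own stop: it is home. The picture shows the coupons and bearing upright, with the objective clear. Release.

Request:
carry_out:
  targets:
    - [0, 0, 0, 0.3, 0, 0, 0.8]
    - [0, 0, 0, 0, 0, 0, 3.5]
    - [0, 0, 0, 0, 0, 0, 3.5]
    - [0, 0, 0, 0, 0, 0, 3.5]
    - [0, 0, 0, 0, 0, -4, 3.5]

```text
clock: 51.45
ee_pos: [0.4756, -0.3272, 0.1247]
eef_rot: [0.689, 0.725, -0.0, -0.004]
force: [1.4, -0.7, 0.5]
grip_width: 0.0346
gripper_force: 0.0
```

Request:
carry_out:
  targets:
    - [0, 0, 0, 2, 0, -4, 3.5]
    - [0, 0, 0, 5, 0, -4, 3.5]
    - [0, 0, 0, 5, 0, -4, 2]
    - [0, 0, 10.3, 0, 0, 0, 0]
    - [0, 0, 10.3, 0, 0, 0, 0]

```text
clock: 52.08
ee_pos: [0.4713, -0.2103, 0.246]
eef_rot: [0.809, 0.588, 0.0, 0.001]
force: [-0.4, -0.4, 0.4]
grip_width: 0.0097
gripper_force: 0.0
```

Request:
carry_out:
  targets:
    - [0, 0, 10.3, 0, 0, 0, 0]
    - [0, 0, 10.3, 0, 0, 0, 0]
    - [0, 0, 10.3, 0, 0, 0, 0]
    - [0, 0, 10.3, 0, 0, 0, 0]
    - [0, 0, 10.3, 0, 0, 0, 0]

```text
clock: 52.7
ee_pos: [0.4711, -0.2109, 0.2451]
eef_rot: [0.984, 0.178, -0.0, -0.0]
force: [0.3, 0.1, 0.7]
grip_width: 0.0003
gripper_force: 0.0
```

Request:
carry_out:
  targets:
    - [0, 0, 10.3, 0, 0, 0, 0]
    - [0, 0, 10.3, 0, 0, 0, 0]
    - [0, 0, 0, 1, -5.5, 0, 0]
    - [0, 0, 0, 1, -5.5, 0, 0]
    - [0, 0, 0, 1, -5.5, 0, 0]

```text
clock: 53.32
ee_pos: [0.5006, -0.0444, 0.2452]
eef_rot: [1.0, 0.002, -0.0, 0.0]
force: [0.3, 0.1, -0.3]
grip_width: 0.0008
gripper_force: 0.0
```

Request:
carry_out:
  targets:
    - [0, 0, 0, 1, -5.5, 0, 0]
    - [0, 0, 0, 1, -5.5, 0, 0]
    - [0, 0, 0, 1, -5.5, 0, 0]
    - [0, 0, 0, 1, -5.5, 0, 0]
    - [0, 0, 0, 0, -5.5, 0, 0]

```text
clock: 53.95
ee_pos: [0.5397, 0.2311, 0.2449]
eef_rot: [1.0, 0.002, 0.0, 0.0]
force: [1.1, -0.6, -0.1]
grip_width: 0.0007
gripper_force: 0.0
```

```bash
python3 - <<'E'
from m import *
plan([])
s=snap('scene','a9.png');n='scene'
H,S,V=cv2.split(cv2.cvtColor(s,cv2.COLOR_BGR2HSV))
plan([('to',.55,.27,.28)])
E
```

```text
at [0.5397 0.2311 0.2449] yaw 0.2 tilt 0.02 w 0.0007 t 54.0 F [ 1.1 -0.6 -0.1]
at [0.5384 0.2374 0.2448] yaw 0.5 tilt 0.21 w 0.0002 t 54.0 F [-2.7  3.5 -0.4]
to (0.55, 0.27, 0.28) : 1 rows [ 1.18 -3.25 -3.52]
```

```bash
python3 - <<'E'
from m import *
plan([])
k=viewer.get_calibration('wrist');w=snap('wrist','w9.png')
json.dump({x:np.array(k[x]).tolist() for x in k},open('w9.json','w'))
o=np.zeros((600,800,3),np.uint8);o[:300,:400]=cv2.resize(w,(400,300))
o[:300,400:]=cv2.resize(w[0:150,130:330],(400,300),interpolation=cv2.INTER_CUBIC)
s=cv2.imread('pics/a9.png');o[300:,:400]=cv2.resize(s[160:265,50:190],(400,300),interpolation=cv2.INTER_CUBIC)
o[300:,400:]=cv2.resize(s[200:275,310:410],(400,300),interpolation=cv2.INTER_CUBIC)
cv2.imwrite('pics/c9.png',o)
E
```

```text
at [0.5384 0.2374 0.2448] yaw 0.5 tilt 0.21 w 0.0002 t 54.0 F [-2.7  3.5 -0.4]
```

View pics/c9.png

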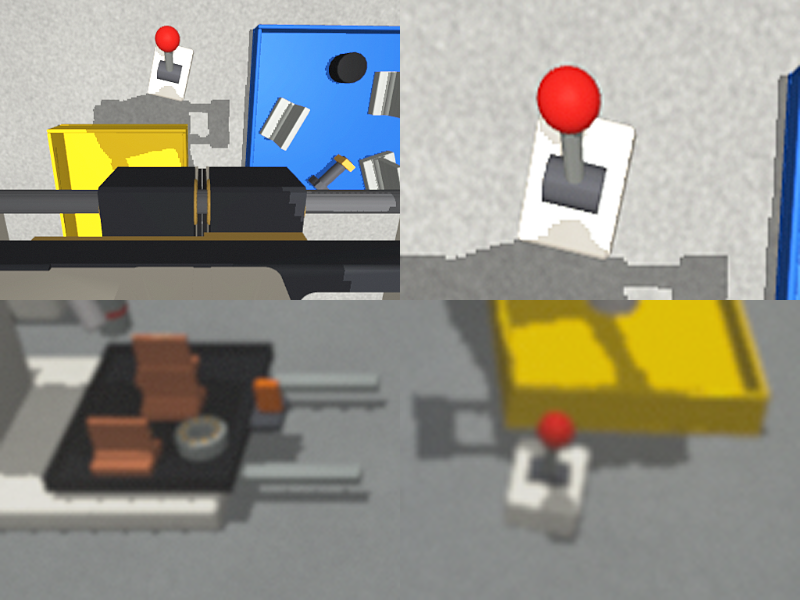

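Lamp crop: the red ball is at (569,98) and the pivot is under (573,185). The tray is home with everything standing.

```bash
python3 - <<'E'
from m import *
k=json.load(open('w9.json'))
f=lambda x,y,z:np.round(onz('wrist',130+(x-400)/2,y/2,z,k),4)
a,b,c=f(633,127,.025),f(520,240,.025),f(607,257,.025)
d=a-c;print('centre',(a+b)/2,'len',np.linalg.norm(d),np.degrees(np.arctan2(d[1],d[0])),'wid',np.linalg.norm(b-c))
o1,d1=ray('wrist',130+169/2,98/2,k);o2,d2=ray('side',138.9,211.4)
t=np.linalg.lstsq(np.c_[d1,-d2],o2-o1,rcond=None)[0];print('ball',o1+d1*t[0],o2+d2*t[1])
for z in(.09,.095):print(f(569,98,z))
E
```

```text
centre [0.611  0.2819 0.025 ] len 0.06746851117373205 -11.976132444203355 wid 0.04719025323093743
ball [0.644286   0.27512164 0.0939518 ] [0.64397253 0.27477959 0.09386615]
[0.6448 0.2756 0.09  ]
[0.6441 0.275  0.095 ]
```

The lever leans towards world +x (heading -12°), so I push from its far side along -x, closed fingers at ball height.

```bash
python3 - <<'E'
from m import *
plan([('yaw',-12),('to',.685,.2663,.22),('to',.685,.2663,.098,5),('to',.6,.2843,.098,2)])
E
```

```text
at [0.5385 0.2343 0.2446] yaw 0.5 tilt 0.09 w 0.0006 t 54.0 F [ 0.7 -0.5 -0.1]
yaw: 2 rows az 6.3
to (0.685, 0.2663, 0.22) : 3 rows [ 4.55 -2.06  0.82]
to (0.685, 0.2663, 0.098) : 3 rows [ 0.   -0.    4.07]
to (0.6, 0.2843, 0.098) : 5 rows [-1.74  0.   -0.  ]
```

Request:
carry_out:
  targets:
    - [0, 0, 6.3, 0, 0, 0, 0]
    - [0, 0, 6.2, 0, 0, 0, 0]
    - [0, 0, 0, 4.6, -2.1, 0.8, 0]
    - [0, 0, 0, 4.6, -2.1, 0.8, 0]
    - [0, 0, 0, 4.6, -2.1, 0.8, 0]

```text
clock: 54.68
ee_pos: [0.6891, 0.2609, 0.2211]
eef_rot: [0.994, -0.107, 0.0, 0.0]
force: [1.1, 0.3, 0.4]
grip_width: 0.0004
gripper_force: 0.0
```

Request:
carry_out:
  targets:
    - [0, 0, 0, 0, 0, 0, 0]
    - [0, 0, 0, 0, 0, 4, 0]
    - [0, 0, 0, 0, 0, 4, 0]
    - [0, 0, 0, 0, 0, 4, 0]
    - [0, 0, 0, 0, 0, 0, 0]

```text
clock: 55.3
ee_pos: [0.685, 0.2606, 0.0981]
eef_rot: [0.994, -0.107, -0.004, 0.002]
force: [-0.7, -0.2, 0.2]
grip_width: 0.0009
gripper_force: 0.0
```

```bash
python3 - <<'E'
from m import *
plan([('to',.6,.2843,.098,2)])
E
```

```text
at [0.685  0.2606 0.0981] yaw -12.3 tilt 0.45 w 0.0009 t 55.3 F [-0.7 -0.2  0.2]
to (0.6, 0.2843, 0.098) : 5 rows [-1.76 -0.1   0.  ]
```

Request:
carry_out:
  targets:
    - [0, 0, 0, -1.5, -0.3, 0, 0]
    - [0, 0, 0, -1.5, -0.3, 0, 0]
    - [0, 0, 0, -1.5, 0, 0, 0]
    - [0, 0, 0, -1.5, 0, 0, 0]
    - [0, 0, 0, -1.5, 0, 0, 0]

```text
clock: 55.92
ee_pos: [0.6164, 0.2838, 0.105]
eef_rot: [0.994, -0.107, 0.003, -0.001]
force: [1.7, 0.8, -0.9]
grip_width: 0.0005
gripper_force: 0.5
```

Request:
carry_out:
  targets:
    - [0, 0, 0, -1, 0, 0, 0]
    - [0, 0, 0, -0.4, 0, 0, 0]
    - [0, 0, 0, 0, 0, 0, 0]

```text
clock: 56.3
ee_pos: [0.6019, 0.2868, 0.102]
eef_rot: [0.994, -0.106, 0.0, -0.0]
force: [-0.1, -0.1, 0.9]
grip_width: 0.0006
gripper_force: 0.0
```

Request:
carry_out:
  targets:
    - [0, 0, 0, -0.5, 0, 0, 0]
    - [0, 0, 0, 0, 0, 0, 0]

```text
clock: 56.55
ee_pos: [0.5972, 0.2877, 0.1013]
eef_rot: [0.994, -0.107, 0.0, 0.0]
force: [1.9, -0.8, -1.0]
grip_width: 0.0007
gripper_force: 1.1
```

Request:
carry_out:
  targets:
    - [0, 0, 0, -0.4, 0, 0, 0]
    - [0, 0, 0, 0, 0, 0, 0]

```text
clock: 56.8
ee_pos: [0.5964, 0.2878, 0.1015]
eef_rot: [0.994, -0.107, 0.004, -0.0]
force: [13.4, -3.0, -6.0]
grip_width: 0.0005
gripper_force: 6.7
```

Request:
carry_out:
  targets:
    - [0, 0, 0, -0.3, 0, 0, 0]
    - [0, 0, 0, 0, 0, 0, 0]

```text
clock: 57.05
ee_pos: [0.596, 0.2878, 0.1016]
eef_rot: [0.994, -0.107, 0.006, -0.001]
force: [21.4, -3.9, -9.7]
grip_width: 0.0002
gripper_force: 10.9
```

The lever is at its stop, as predicted. Back off, lift and check everything.

Request:
carry_out:
  targets:
    - [0, 0, 0, 1, 0, 0, 0]
    - [0, 0, 0, 2.5, 0, 0, 0]
    - [0, 0, 0, 2.5, 0, -2, 0]
    - [0, 0, 0, 0, 0, -6, 0]
    - [0, 0, 0, 0, 0, -6, 0]

```text
clock: 57.68
ee_pos: [0.6481, 0.2765, 0.2418]
eef_rot: [0.994, -0.107, -0.002, 0.0]
force: [0.9, 0.1, 0.0]
grip_width: 0.0003
gripper_force: 0.0
```

Request:
carry_out:
  targets:
    - [0, 0, 0, -5, 0, 0, 0]
    - [0, 0, 0, -5, 0, 0, 0]
    - [0, 0, 0, -5, 0, 0, 0]
    - [0, 0, 0, 0, 0, 0, 0]

```text
clock: 58.18
ee_pos: [0.4984, 0.3094, 0.2417]
eef_rot: [0.994, -0.105, -0.001, 0.0]
force: [0.5, -0.1, 0.9]
grip_width: 0.0004
gripper_force: 0.0
```

```bash
python3 - <<'E'
from m import *
plan([])
s=snap('scene');d=snap('side')
H,S,V=cv2.split(cv2.cvtColor(s,cv2.COLOR_BGR2HSV));m=(((H<4)|(H>175))&(S>170));m[:, :330]=0;m[:200]=0;v,u=np.nonzero(m);u1=(u.mean(),v.mean())
H,S,V=cv2.split(cv2.cvtColor(d,cv2.COLOR_BGR2HSV));m=(((H<4)|(H>175))&(S>170));m[:,180:]=0;v,u=np.nonzero(m);u2=(u.mean(),v.mean())
p,e=tri(u1,u2);print('ball',p,e,'lever angle to on side',np.arctan2((p[:2]-[.611,.2819])@[-.978,.208],p[2]-.022))
o=np.zeros((600,800,3),np.uint8)
o[:300,:400]=cv2.resize(s[160:265,50:190],(400,300),interpolation=cv2.INTER_CUBIC);o[:300,400:]=cv2.resize(s[180:270,205:325],(400,300),interpolation=cv2.INTER_CUBIC)
o[300:,:400]=cv2.resize(s[175:280,300:440],(400,300),interpolation=cv2.INTER_CUBIC);o[300:,400:]=cv2.resize(d[100:310,80:360],(400,300),interpolation=cv2.INTER_CUBIC)
cv2.imwrite('pics/c10.png',o)
E
```

```text
at [0.4984 0.3094 0.2417] yaw -12.0 tilt 0.16 w 0.0004 t 58.2 F [ 0.5 -0.1  0.9]
ball [0.57385854 0.28993247 0.09111561] 0.0018373443893017843 lever angle to on side 0.5026378384606426
```

View pics/c10.png

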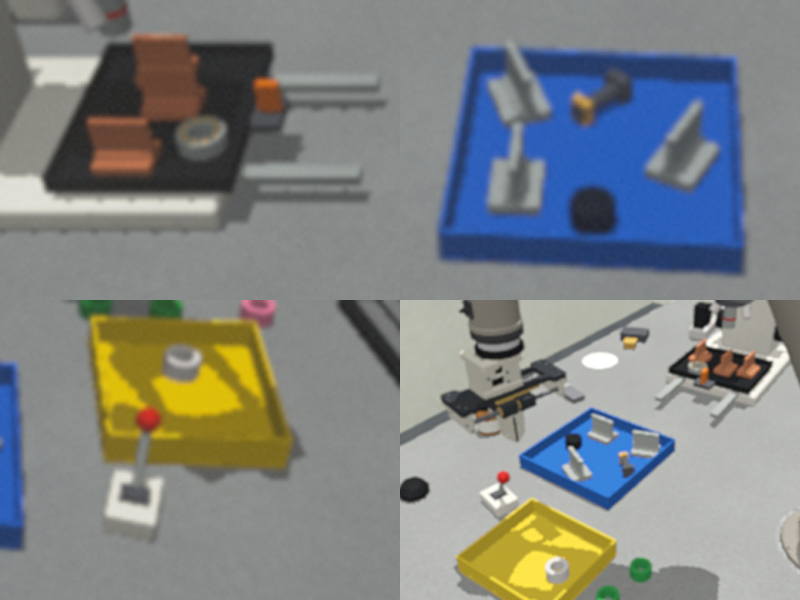

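Three coppers stand and the bearing lies flat in the tray, which is home. Three steel coupons, the bolt and the puck are in the crate, the bush is in the basket, and the lever is at +0.50 rad from vertical, fully on.

```bash
python3 -c "
from station import arm
print(arm.sign_off())"
```

```text
the job is handed in; nothing more can be done
None
```

The job is done and handed in: the used steel coupon is back in the crate, all three copper coupons stand and the bearing lies flat in the tray, the tray was pushed home to its stop, and the lamp switch was then thrown fully on, all by 58 s.

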